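Pack the drill set into its steriliser tray

ROBOT

A 7-joint arm with a two-finger parallel gripper is mounted at the origin on a cart in front of the work surface, level with it; the furniture and walls round the work are solid. World frame = base frame: x ahead of the robot, y to its left, z up, the work surface at z = 0. Lengths are in mm, angles in rad, forces in N, time in s.
With the tool pointing down it reaches from about 400 to 925 mm from the base axis. Payload 4.1 kg.
Tool frame: the origin (TCP) lies on the centre line of the jaws, within the pads' length; the fingertips stand 19 mm ahead of it and the grasp point (between the pads) is the TCP; z points along the fingers, y is the line along which they close (so a half turn about z gives the same grasp; the last joint's range is limited). The gripper opens to 85 mm and grips with 20 to 120 N. Pads are 22 mm wide; open, the fingers measure 114 mm over their backs; the gripper's body (76 mm by 85 mm) begins 54 mm behind the grasp point. The pads swing forward as they close: fully open they stand 13 mm farther back than shut.
Start: joints at [-1.391, 0.398, 0.045, 1.537, -0.019, 1.207, -0.051], TCP at [178.858, 624.94, 250.347] pointing down, gripper open.
Joint ranges: [-2.82, 2.82], [-0.49, 2.23], [-1.37, 1.46], [0, 2.46], [-1.36, 4.5], [0.23, 2], [-2.94, 2.94]. Speed limits (rad/s): [2.57, 2.57, 3.14, 3.14, 3.14, 3.14, 3.14].

INTERFACE

Orientations are given as a unit quaternion [w, x, y, z].
In Python, from cell import readout, imaging, bot gives the robot as it stands. The module is installed in compiled form; this text tells all that it offers.
- The arm moves only by the tool move_arm, never from a script. Its argument "targets" is a list of rows, each a list of 6 numbers: the shift along the tool's x, y, z in cm, then the turn, a rotation vector about the tool's x, y, z in rad. In form: [[x, y, z, wx, wy, wz], ...]. A call has 1 to 12 rows; each row is the pose to reach, as a shift and turn from the pose commanded when the call began, along the tool's axes at that moment; what a row does not reach only later rows make up. A row lasts 1/12 s, in which the tool goes at most 41.7 mm and 7.16 degrees, less where a joint would pass 70% of its speed; a pose out of reach is approached as far as the arm can. A call with a gripper value outside its range is refused whole. "hand" is the gripper command: -1 is fully open, 1 is shut, values between are in proportion, set as the call begins (left out, the last holds). The fingers move at their own pace and stop on an object; the grip force is fixed at half the most. Time passes only in rows, so rows that repeat a pose let the fingers close. It gives the time, the measured TCP pose, the force, the opening and the grip force at its end, in the units of the state.
- readout.get_obs(): the state, without advancing time (a new reading comes with each control period).
- imaging.snapshot(name): name is "side" or "top" or "wrist"; returns the picture (384x512x3 uint8, red, green, blue); there is no depth.
- imaging.calibration(name): a dict with "fov_y" (degrees; the focal length in pixels is half the picture's height over the tangent of half this angle, whatever the lens; pixels are square), "cx", "cy" (the principal point, pixels), "k1" (the pictures are not rectified: a ray, as slopes to the right and down, at radius r is drawn at 1 + k1 r^2 times it, then the intrinsics apply), "xyz" and "attitude" of the camera in the world; the wrist camera has in their place "hand_eye" (4x4, takes a point from camera to tool coordinates, whose origin is the TCP and whose axes are the flange's). Camera axes: x right, y up, looking along -z (the intrinsics and any distortion apply to the point x, -y, -z); pixel columns grow to the right and rows downward; lengths in mm; the calibration is good to about 2 mm. A picture is of the moment at which its call begins: read the wrist's pose just before it. calibration takes no time and is no camera call.
- bot.job_done(): hands the job in; it is judged then, once.
The state is a dict: "time": time; "joints": joint angles; "qvel": joint speeds; "joint_torque": joint torques, N m; "ee_pos": TCP position; "ee_rot": TCP orientation; "ft_force": force on the tool from outside, world axes, zero at the start; "ft_torque": the same for the moment, N m; "grip_width": opening from 0.0 (shut) to 1.0 (fully open); "grasp_force": force on a finger pad.
Only numpy, scipy, OpenCV 4.12 (cv2) and the standard library are available. Lean on these libraries where they do the work, as an engineer would, in place of code of your own. Each camera call takes 0.05 s, during which the arm holds its last target. There are 200 camera calls.

TASK

Pack the drill set for the steriliser. First take the single-use skin marker, packed by mistake, out of the yellow holder and lay it flat in the orange discard tray; then move the three instruments from the white rinse rack into their holders in the steel tray - slim drill handpiece in blue, thick perforator in yellow, green hex driver in green - each lowered gently rather than dropped, down in both brackets of its holder with its tip still pointing towards you. Last of all swing the hold-down bar down over the row until it is fully closed, and leave everything else on the table where it is.

Things in the scene. Friction and masses are not known exactly. Their poses are not given: they have to be found in the camera images.
- drill_handpiece: Slim drill handpiece, 192 mm, steel with black sleeve, 0.19 kg, on the rinse rack, tip towards the robot. Origin: underside, mid-length; own +y points to the thick rear, z up. Thick part 18 mm wide and high, y -20 to +89 mm; thin tip to y -93 mm. Hold it across its width at y = +37 mm, midway between the rack's rails. It goes into the blue holder.
- perforator: Cranial perforator, 175 mm, black sleeve, gold ring, fluted steel tip, 0.31 kg. Axes and place as the handpiece. Thick part 27 mm wide and high, y -20 to +90 mm; tip to y -86 mm. Hold it at y = +37 mm. The white rinse rack has three lanes 72 mm apart (instruments in any order), pegs 21 mm high between them at the rails, nothing between the rails.
- hex_driver: Hex driver, 153 mm, green handle, thin steel shaft, 55 g. Axes and place as the handpiece. Handle 19 mm wide and high, y 0 to +77 mm; 4 mm shaft to y -74 mm. Hold it at y = +37 mm. The rack's two rails, 24 mm high and 8 mm wide, cross the instruments near y = +10 and +64 mm (46 mm free between), over a 5 mm drip tray.
- skin_marker: White and blue skin marker pen, 135 mm long, 10 mm wide and high, 14 g, lying level in the yellow holder across both its brackets. Origin: underside, at its length's middle; own y along the pen. Hold it across its width at the middle, midway between the brackets.
- holder_blue: Blue silicone holder (handpiece) in the steel tray. Own x points away from the robot, z up. Origin: underside centre, on the tray's floor 12 mm over the table, midway between two U brackets (x -27 and +27 mm, 8 mm thick, 46 mm free between, 3 mm strip below). Slot 23 mm wide, floor at z 24.8 mm. Seated, the handpiece's origin is at x -37, y 0, z 24.8 mm, its +y along this +x.
- holder_yellow: Yellow silicone holder (perforator), same frame and build; slot 32 mm wide, floor at z 20.5 mm; the marker lies in it at first. Seated, the perforator's origin is at x -37, y 0, z 20.5 mm. The three holders stand 72 mm apart side by side, in any order. All slots flare at 45 degrees above 8 mm over their floor, about 8 mm more each side, to 17 mm over the floor.
- holder_green: Green silicone holder (hex driver), same frame and build; slot 24 mm wide, floor at z 24.6 mm. Seated, the driver's origin is at x -37, y 0, z 24.6 mm, its +y along this +x. The steel tray's rim is 23 mm high; bar pivots and arms stand at its two sides, 122 mm from its middle line.
- discard_tray: Orange open tray, 170 mm along its x, 100 mm along its y, walls 20 mm high (rolled rim to 23 mm) and 3 mm thick; floor 3 mm above its origin (centre of the underside). It cannot be shifted. The pen must lie flat inside with its middle within 35 mm (x) and 45 mm (y) of the origin, as it does if laid along the tray's x.
- hold_bar (a joint): Hold-down bar: 0 closed (level over the row, 3 mm above a seated perforator), 1.85 fully open (upright, leaning back). A bail with two side arms pivoting near the steel tray's far end. A friction hinge keeps it where it is left; 1 to 2 N at the bar moves it: push it over from its far side with shut fingers and press it down from above to its firm stop.
- bar_mid (a point): Middle of the bar's round cross bar, 8 mm thick (11 mm over rubber sleeves), 234 mm long along its own y, parallel to the holders' y. Own x points from the bar to the pivot line, 85 mm off and 66.5 mm above the table; own z points up when closed. Closed, it lies 12 mm along +x from the row of holder origins and 54.5 mm above them.

How it is judged (in metres and radians):
On the way, in this order (a step that is already met when the one before it is completed fails the run):
1. the skin marker lies flat in the orange discard tray (x of skin_marker in the frame of discard_tray between -0.035 and 0.035 m and y of skin_marker in the frame of discard_tray between -0.045 and 0.045 m and z of skin_marker in the frame of discard_tray between -0.005 and 0.01 m and angle between the y axis of skin_marker and the z axis of discard_tray, either way round above 1.48 rad), for 0.2 s.
2. all three instruments lie in their own holders while the hold-down bar still stands open (x of drill_handpiece in the frame of holder_blue between -0.049 and -0.025 m and y of drill_handpiece in the frame of holder_blue between -0.008 and 0.008 m and z of drill_handpiece in the frame of holder_blue between 0.0208 and 0.0288 m and angle between the y axis of drill_handpiece and the x axis of holder_blue, either way round below 0.12 rad and x of perforator in the frame of holder_yellow between -0.049 and -0.025 m and y of perforator in the frame of holder_yellow between -0.008 and 0.008 m and z of perforator in the frame of holder_yellow between 0.0165 and 0.0245 m and angle between the y axis of perforator and the x axis of holder_yellow, either way round below 0.12 rad and x of hex_driver in the frame of holder_green between -0.049 and -0.025 m and y of hex_driver in the frame of holder_green between -0.008 and 0.008 m and z of hex_driver in the frame of holder_green between 0.0206 and 0.0286 m and angle between the y axis of hex_driver and the x axis of holder_green, either way round below 0.12 rad and value of joint hold_bar above 0.8 rad), for 0.2 s.
At the end, for the whole second after the job is handed in: Marker flat on the orange tray's floor; handpiece, perforator and hex driver in the blue, yellow and green holders (within 8 mm across, 12 mm along, 4 mm in height, 0.12 rad), tips towards the robot; bar within 0.08 rad of closed; all at rest (all of step 1 and x of drill_handpiece in the frame of holder_blue between -0.049 and -0.025 m and y of drill_handpiece in the frame of holder_blue between -0.008 and 0.008 m and z of drill_handpiece in the frame of holder_blue between 0.0208 and 0.0288 m and angle between the y axis of drill_handpiece and the x axis of holder_blue, either way round below 0.12 rad and x of perforator in the frame of holder_yellow between -0.049 and -0.025 m and y of perforator in the frame of holder_yellow between -0.008 and 0.008 m and z of perforator in the frame of holder_yellow between 0.0165 and 0.0245 m and angle between the y axis of perforator and the x axis of holder_yellow, either way round below 0.12 rad and x of hex_driver in the frame of holder_green between -0.049 and -0.025 m and y of hex_driver in the frame of holder_green between -0.008 and 0.008 m and z of hex_driver in the frame of holder_green between 0.0206 and 0.0286 m and angle between the y axis of hex_driver and the x axis of holder_green, either way round below 0.12 rad and value of joint hold_bar below 0.08 rad and linear speed of each of drill_handpiece, perforator, hex_driver, skin_marker below 0.02 m/s); the robot touches nothing.
It fails at once if an instrument or the pen is dropped (falls faster than 0.6 m/s, out of the fingers) ((contact force between the fingers and drill_handpiece below 0.05 N and linear speed of drill_handpiece above 0.6 m/s) or (contact force between the fingers and perforator below 0.05 N and linear speed of perforator above 0.6 m/s) or (contact force between the fingers and hex_driver below 0.05 N and linear speed of hex_driver above 0.6 m/s) or (contact force between the fingers and skin_marker below 0.05 N and linear speed of skin_marker above 0.6 m/s)).
It fails at once if something else on the table (jars, gauze pack, syringe, bur tubes) is shifted by more than 25 mm (distance of any of red_jar, yellow_jar, gauze_a, syringe, tube_green, tube_orange from where it was at the start of the episode above 0.025 m).
It also fails if it takes over 128 s, if anything falls off the work surface, if the arm or the gripper's body presses on something with over 40 N, if the wrist force passes 120 N, or if a joint passes its speed limit or range.

## Working session

There is one attempt and no reset: what is moved stays moved. The work goes in short steps, Python scripts to look and compute and a tool call to move; the robot and the scene stay as the last step left them, time stands still between calls to the robot, and variables do not carry over. Pictures are saved under pics/ and viewed, at most 14 in all, crops included, and the job is handed in when it is done.

Besides the shell and the picture viewer there is one more tool, called after "Emit:" by a JSON object that holds its "fn" and its "kwargs". move_arm: Moves the arm, as the interface text tells. Its arguments: {"type":"object","properties":{"targets":{"type":"array","items":{"type":"array","items":{"type":"number"}}},"hand":{"type":"number"}},"required":["targets"]}

```bash
mkdir -p pics; cat > h.py <<'E'
import numpy as np, cv2
from scipy.spatial.transform import Rotation as R
from cell import readout, imaging, bot
def rot(q): return R.from_quat([q[1],q[2],q[3],q[0]])
def snap(name,f=None):
    o=readout.get_obs(); im=imaging.snapshot(name)
    if f: cv2.imwrite('pics/'+f,im[:,:,::-1])
    return im,o
def cam(name,o=None):
    c=imaging.calibration(name)
    if 'hand_eye' in c:
        H=np.array(c['hand_eye']); T=rot(o['ee_rot']).as_matrix()
        return c,T@H[:3,:3],T@H[:3,3]+np.array(o['ee_pos'])
    a=np.array(c['attitude'])
    Rm=rot(a).as_matrix() if a.size==4 else a
    return c,Rm,np.array(c['xyz'])
def rays(name,uv,o=None):
    c,Rm,t=cam(name,o); f=192/np.tan(np.radians(c['fov_y'])/2)
    p=(np.atleast_2d(uv).astype(float)-[c['cx'],c['cy']])/f
    q=p.copy()
    for _ in range(30): q=p/(1+c['k1']*(q**2).sum(1,keepdims=True))
    d=np.c_[q[:,0],-q[:,1],-np.ones(len(q))]@Rm.T
    return t,d
def onz(name,uv,z,o=None):
    t,d=rays(name,uv,o); return t+d*((z-t[2])/d[:,2:3])
def proj(name,P,o=None):
    c,Rm,t=cam(name,o); f=192/np.tan(np.radians(c['fov_y'])/2)
    p=(np.atleast_2d(P)-t)@Rm; q=np.c_[p[:,0],-p[:,1]]/-p[:,2:3]
    return q*(1+c['k1']*(q**2).sum(1,keepdims=True))*f+[c['cx'],c['cy']]
E
python3 - <<'E'
from h import *
snap('top','top0.png');snap('side','side0.png')
for n in('top','side','wrist'):print(n,imaging.calibration(n))
print(readout.get_obs())
E
```

```text
top {'fov_y': 48.66514787007319, 'cx': 253.61160753361014, 'cy': 193.5073727885444, 'k1': -0.15130310686411258, 'xyz': array([ 301.29892897,  -19.99683505, 1303.30279464]), 'attitude': array([-0.7012496 , -0.06502457,  0.06292795,  0.70714983])}
side {'fov_y': 55.23718129968912, 'cx': 252.2491025671911, 'cy': 196.38856530631082, 'k1': 0.03121303377592752, 'xyz': array([367.75848707, 808.42519398, 530.593521  ]), 'attitude': array([-0.09424235, -0.04577025,  0.49955192,  0.8599252 ])}
wrist {'fov_y': 61.64151666319757, 'cx': 253.20156739131284, 'cy': 189.5609532808514, 'k1': -0.07345359633754217, 'hand_eye': array([[ 2.41608199e-05,  9.61087293e-01,  2.76244847e-01,
         7.12609699e+01],
       [ 9.99999925e-01, -1.29792218e-04,  3.64100308e-04,
        -5.14093989e-01],
       [ 3.85786610e-04,  2.76244818e-01, -9.61087224e-01,
        -1.25480387e+02],
       [ 0.00000000e+00,  0.00000000e+00,  0.00000000e+00,
         1.00000000e+00]])}
{'time': 0.1, 'joints': array([-1.39101169,  0.39907385,  0.0450541 ,  1.53771388, -0.01868821,
        1.20688419, -0.05067739]), 'qvel': array([ 0.00080129, -0.00163171, -0.00067771, -0.00336712,  0.00049262,
        0.00298922,  0.00083985]), 'joint_torque': array([ 2.86321359e-03, -4.76263797e+01,  1.36969618e+00, -2.54951406e+01,
        1.18124494e-02,  5.10390411e-03,  1.20852303e-05]), 'ee_pos': array([178.71711597, 624.41686304, 249.41407623]), 'ee_rot': array([-4.93348864e-05,  1.38880322e-01,  9.90308825e-01, -8.27516864e-04]), 'ft_force': array([ 1.05730545,  0.16381543, -0.11396385]), 'ft_torque': array([ 0.03698424, -0.00636899, -0.0391715 ]), 'grasp_force': 0.0, 'grip_width': 1.0005194220900924}
```

View pics/top0.png

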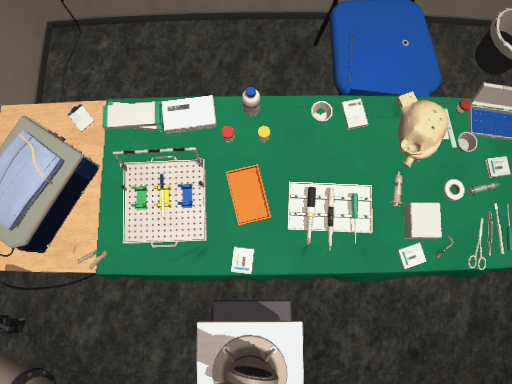

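View pics/side0.png

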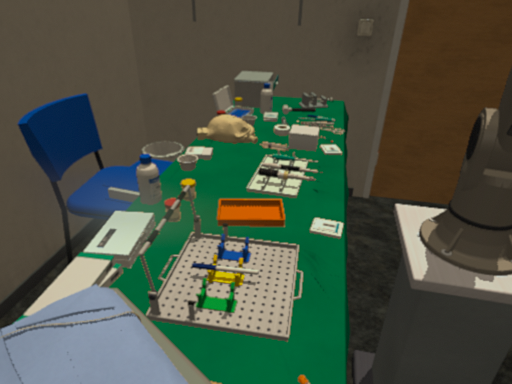

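```bash
python3 - <<'E'
from h import *
pts={'green':(140,198,40),'yellow':(164,198,40),'blue':(186,196,40),'traycorners':(124,243,20),'traycornr2':(206,240,20),'barL':(116,151,150),'barR':(197,150,150),'pivotL':(124,168,66),'pivR':(203,166,66),
'orange':(248,195,23),'perf_rear':(311,187,40),'perf_tip':(308,243,40),'hand_rear':(331,190,40),'hex_rear':(355,195,40),'rackTL':(290,182,10),'rackBR':(372,233,10),'boxR':(97,170,200),'boxR2':(45,250,100),'jar_r':(228,131,40),'syr':(397,190,10),'bottle':(250,100,60),'gauze':(243,260,10)}
for k,(u,v,z) in pts.items(): print(k,onz('top',(u,v),z)[0].round())
P=readout.get_obs()['ee_pos']; print(rot(readout.get_obs()['ee_rot']).as_matrix().round(3))
E
```

```text
green [522. 330.  40.]
yellow [521. 256.  40.]
blue [527. 188.  40.]
traycorners [386. 381.  20.]
traycornr2 [395. 128.  20.]
barL [640. 376. 150.]
barR [639. 142. 150.]
pivotL [610. 377.  66.]
pivR [613. 134.  66.]
orange [531.   0.  23.]
perf_rear [ 551. -192.   40.]
perf_tip [ 382. -178.   40.]
hand_rear [ 542. -253.   40.]
hex_rear [ 525. -326.   40.]
rackTL [ 574. -131.   10.]
rackBR [ 411. -381.   10.]
boxR [573. 410. 200.]
boxR2 [358. 598. 100.]
jar_r [732.  61.  40.]
syr [ 546. -469.   10.]
bottle [826.  -8.  60.]
gauze [334.  17.  10.]
[[-0.961  0.275 -0.   ]
 [ 0.275  0.961 -0.002]
 [-0.    -0.002 -1.   ]]
```

Emit:
{"fn": "move_arm", "kwargs": {"targets": [[-3,-2,-5,0,0,0],[-41,-26.6,-5,0,0,-0.278],[-41,-26.6,-5,0,0,-0.278],[-41,-26.6,-5,0,0,-0.278],[-41,-26.6,-5,0,0,-0.278],[-41,-26.6,-5,0,0,-0.278],[-41,-26.6,-5,0,0,-0.278],[-41,-26.6,-5,0,0,-0.278],[-41,-26.6,-5,0,0,-0.278],[-41,-26.6,-5,0,0,-0.278],[-41,-26.6,-5,0,0,-0.278],[-41,-26.6,-5,0,0,-0.278]], "hand": -1}}

```text
time: 1.1
ee_pos: [496.4, 259.3, 300.0]
ee_rot: [-0.0, 0.0, 1.0, 0.0]
ft_force: [0.2, 0.4, 0.4]
grip_width: 0.999
grasp_force: 0.0
```

```bash
python3 - <<'E'
from h import *
im,o=snap('wrist','w1.png')
im,o=snap('wrist','w1.png')
print(o['ee_pos'],o['ee_rot'])
import json; json.dump([list(o['ee_pos']),list(o['ee_rot'])],open('o1.json','w'))
E
```

```text
[503.12412106 249.38564512 300.50417253] [ 0.00287749  0.0070747   0.99996603 -0.00309933]
```

View pics/w1.png

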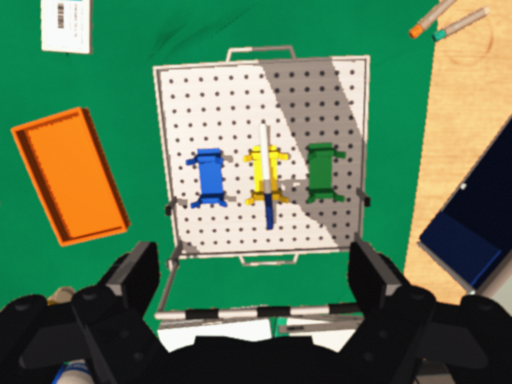

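```bash
cat >> h.py <<'E'
def mask(im,lo,hi):
    hsv=cv2.cvtColor(im,cv2.COLOR_RGB2HSV); return cv2.inRange(hsv,np.array(lo),np.array(hi))
def blobs(m,amin=60):
    n,l,s,c=cv2.connectedComponentsWithStats(m); return [(s[i],c[i],l==i) for i in range(1,n) if s[i][4]>=amin]
COL={'blue':((105,150,90),(125,255,255)),'yellow':((22,150,100),(33,255,255)),'green':((50,120,60),(70,255,140)),'orange':((5,180,150),(14,255,255))}
E
python3 - <<'E'
from h import *
im,o=snap('wrist','w2.png'); print(o['ee_pos'],o['ee_rot'],o['time'])
for k,(u,v) in {'g':(320,170),'tablegreen':(400,100),'b':(210,180),'y':(258,160),'pen':(265,145),'penb':(269,215)}.items(): print(k,cv2.cvtColor(im,cv2.COLOR_RGB2HSV)[v,u],im[v,u])
for k in COL:
    for s,c,l in blobs(mask(im,*COL[k])):
        print(k,s,c.round(1)); 
        ys,xs=np.nonzero(l); r=cv2.minAreaRect(np.c_[xs,ys].astype(np.float32)); print('  rect',r)
        for z in (15,54): print('  ',z,onz('wrist',[c,r[0]],z,o).round(1).tolist())
E
```

```text
[500.70596033 252.54695059 300.31073468] [ 0.00164839  0.00727798  0.99996992 -0.00211592] 1.2
g [ 66 181 121] [ 35 121  53]
tablegreen [ 77 244 139] [  6 139  82]
b [108 203 220] [ 45 113 220]
y [ 26  75 242] [242 232 171]
pen [ 14  50 168] [168 150 135]
penb [116 105 100] [ 59  64 100]
blue [184 152  37  46 996] [206.4 173.4]
  rect ((201.8258514404297, 174.42730712890625), (44.946807861328125, 35.10786056518555), 88.21009063720703)
   15 [[525.5, 189.3, 15.0], [526.7, 183.1, 15.0]]
   54 [[516.3, 195.4, 54.0], [517.5, 189.8, 54.0]]
blue [189 199  34  11 184] [206.1 203.5]
  rect ((205.39816284179688, 203.84201049804688), (9.382216453552246, 33.1118049621582), 88.15238952636719)
   15 [[567.0, 186.5, 15.0], [567.6, 185.5, 15.0]]
   54 [[553.9, 192.9, 54.0], [554.4, 192.0, 54.0]]
blue [264 207   6  24 110] [266.3 218.4]
  rect ((266.3197937011719, 218.47715759277344), (23.226537704467773, 4.702304840087891), 85.91438293457031)
   15 [[589.5, 267.6, 15.0], [589.7, 267.6, 15.0]]
   54 [[574.3, 266.3, 54.0], [574.4, 266.3, 54.0]]
yellow [241 149  18  46 360] [253.  169.7]
  rect ((249.
[... 894 characters left out ...]
4521484375, 198.245849609375), (10.575143814086914, 35.11076736450195), 88.15238952636719)
   15 [[561.4, 341.5, 15.0], [561.7, 343.0, 15.0]]
   54 [[548.8, 333.1, 54.0], [549.1, 334.6, 54.0]]
orange [406  28  13  12  65] [411.8  33.6]
  rect ((412.14752197265625, 33.37702941894531), (8.450434684753418, 12.035467147827148), 50.19443130493164)
   15 [[355.7, 443.8, 15.0], [355.4, 444.2, 15.0]]
   54 [[362.7, 425.7, 54.0], [362.4, 426.1, 54.0]]
orange [   9  110  115  138 2477] [ 62.3 179. ]
  rect ((66.07917022705078, 181.65975952148438), (135.69012451171875, 72.8961181640625), 69.21175384521484)
   15 [[529.9, -8.3, 15.0], [533.8, -3.6, 15.0]]
   54 [[520.3, 16.6, 54.0], [523.8, 20.8, 54.0]]
```

Emit:
{"fn": "move_arm", "kwargs": {"targets": [[-1,0.7,4,0,0,0],[-1,0.7,8,0,0,0],[-1,0.7,12,0,0,0],[-1,0.7,12,0,0,0],[-1,0.7,12,0,0,0],[-1,0.7,12,0,0,0]], "hand": -0.2}}

```text
time: 1.75
ee_pos: [506.4, 269.5, 182.0]
ee_rot: [0.001, -0.0, 1.0, 0.001]
ft_force: [-0.0, -1.0, -0.2]
grip_width: 0.598
grasp_force: 0.0
```

```bash
python3 - <<'E'
from h import *
im,o=snap('wrist','w3.png'); print(o['ee_pos'],o['ee_rot'],o['time'])
np.save('w3.npy',im); import pickle; pickle.dump(o,open('w3.pkl','wb'))
cv2.imwrite('pics/w3c.png',cv2.resize(im[60:260,120:386,::-1],None,fx=3,fy=3)); 
E
```

```text
[506.4457083  269.47241715 182.01561343] [ 1.10548442e-03 -1.71142469e-04  9.99998975e-01  8.94125774e-04] 1.75
```

View pics/w3c.png

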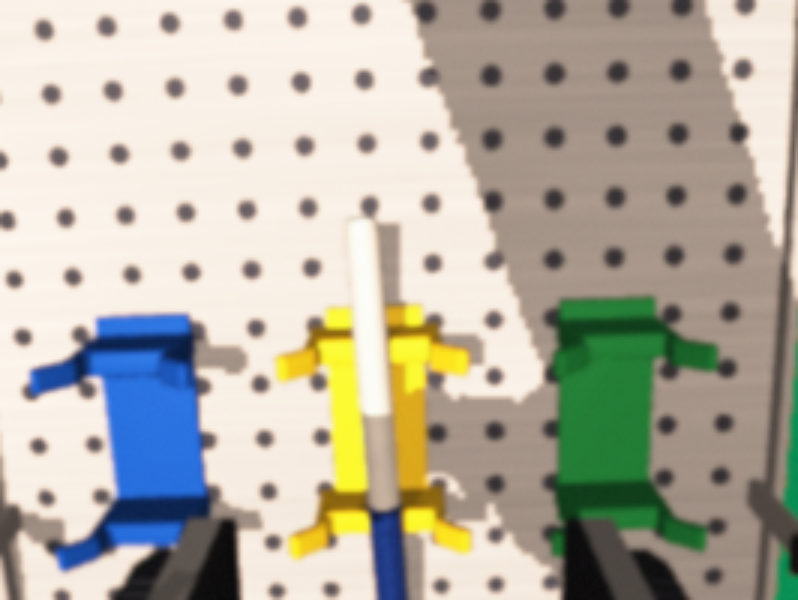

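```bash
python3 - <<'E'
from h import *
import pickle; o=pickle.load(open('w3.pkl','rb'))
f=lambda p:np.array(p)/3+[120-.33,60-.33]
def g(n,pts,z): print(n,onz('wrist',f(pts),z,o)[:,:2].round(1).tolist())
g('pen tip,seam,blue',[(363,219),(378,413),(384,510),(392,600)],39)
g('blue strip L,R',[(105,378),(118,497),(196,385),(207,487)],15)
g('yel strip',[(330,365),(337,488),(424,365),(427,488)],15)
g('grn strip',[(557,375),(557,485),(655,368),(650,480)],15)
g('yel flare FL FR RL RR',[(280,370),(467,365),(292,550),(468,543)],49)
g('frontbottom b,y,g',[(97,317),(190,316),(327,309),(421,306),(559,300),(655,298)],13)
print(readout.get_obs()['ee_pos'])
E
```

```text
pen tip,seam,blue [[463.5, 259.1], [519.6, 262.9], [550.2, 264.5], [580.5, 266.8]]
blue strip L,R [[515.7, 176.0], [556.2, 176.8], [518.0, 204.9], [552.5, 206.4]]
yel strip [[511.5, 247.4], [552.8, 248.8], [511.5, 276.8], [552.8, 278.1]]
grn strip [[514.7, 318.7], [551.8, 320.4], [512.4, 349.6], [550.2, 350.8]]
yel flare FL FR RL RR [[504.0, 236.0], [502.6, 287.8], [558.7, 237.6], [556.4, 289.2]]
frontbottom b,y,g [[496.4, 174.5], [496.2, 203.9], [494.0, 246.7], [493.1, 275.8], [491.2, 318.6], [490.4, 348.6]]
[507.14053776 269.59467726 182.892131  ]
```

Emit:
{"fn": "move_arm", "kwargs": {"targets": [[-1.6,0,4,0,0,-0.05],[-1.6,0,8,0,0,-0.05],[-1.6,0,8,0,0,-0.05],[-1.6,0,8,0,0,-0.05],[-1.6,0,8,0,0,-0.05],[-1.6,0,8,0,0,-0.05],[-1.6,0,8,0,0,-0.05],[-1.6,0,8,0,0,-0.05],[-1.6,0,8,0,0,-0.05],[-1.6,0,8,0,0,-0.05]]}}

```text
time: 2.63
ee_pos: [521.9, 268.3, 100.8]
ee_rot: [0.0, -0.025, 1.0, 0.0]
ft_force: [0.2, 0.3, -0.4]
grip_width: 0.601
grasp_force: 0.0
```

```bash
python3 - <<'E'
from h import *
for i in range(3):
    im,o=snap('wrist'); print(o['ee_pos'].round(1),o['ee_rot'].round(4),o['time'],o['grip_width'])
cv2.imwrite('pics/w4c.png',cv2.resize(im[100:384,120:390,::-1],None,fx=2,fy=2)); 
np.save('w4.npy',im); import pickle; pickle.dump(o,open('w4.pkl','wb'))
E
```

```text
[521.9 268.3 100.8] [ 5.000e-04 -2.460e-02  9.997e-01  4.000e-04] 2.6333 0.6006651811129131
[521.8 268.3 100.5] [ 3.000e-04 -2.470e-02  9.997e-01  2.000e-04] 2.6833 0.5972519518875952
[521.8 268.2 100.4] [ 2.000e-04 -2.470e-02  9.997e-01  2.000e-04] 2.7333 0.5973957501755468
```

View pics/w4c.png

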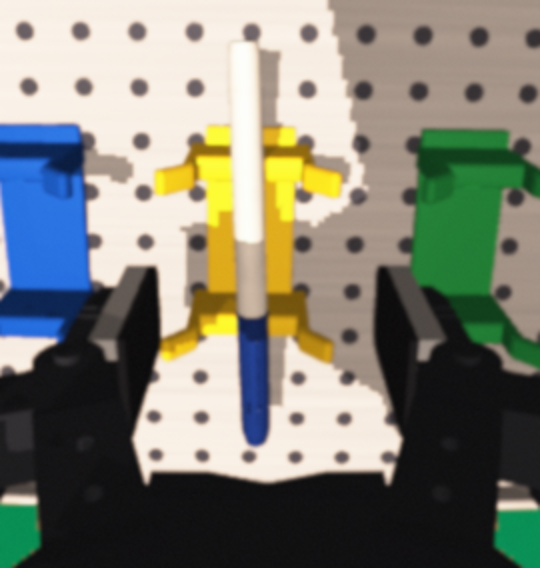

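```bash
python3 - <<'E'
from h import *
import pickle; o=pickle.load(open('w4.pkl','rb'))
f=lambda p:np.array(p)/2+[120-.25,100-.25]
def g(n,pts,z): print(n,onz('wrist',f(pts),z,o)[:,:2].round(1).tolist())
g('pen ends',[(243,42),(256,442)],38)
g('pen ends',[(248,240),(253,316)],38)
g('yel flare FL FR RL RR lower',[(158,192),(338,192),(166,356),(330,358)],49)
g('front base y',[(207,127),(295,127)],13)
g('yel strip',[(208,190),(209,290),(294,190),(293,290)],15)
E
```

```text
pen ends [[463.7, 258.3], [599.8, 268.1]]
pen ends [[524.3, 262.2], [550.6, 264.9]]
yel flare FL FR RL RR lower [[506.5, 235.9], [503.9, 287.6], [560.2, 238.3], [558.3, 289.6]]
front base y [[494.2, 246.5], [492.7, 276.1]]
yel strip [[515.7, 247.5], [553.3, 248.7], [514.3, 276.9], [551.8, 278.9]]
```

Emit:
{"fn": "move_arm", "kwargs": {"targets": [[-0.7,-0.55,2,0,0,-0.02],[-0.7,-0.55,4,0,0,-0.02],[-0.7,-0.55,5.5,0,0,-0.02],[-0.7,-0.55,6.2,0,0,-0.02],[-0.7,-0.55,6.2,0,0,-0.02],[-0.7,-0.55,6.2,0,0,-0.02],[-0.7,-0.55,6.2,0,0,-0.02],[-0.7,-0.55,6.2,0,0,-0.02]]}}

```text
time: 3.45
ee_pos: [529.8, 263.5, 39.2]
ee_rot: [0.001, -0.035, 0.999, 0.001]
ft_force: [0.6, -0.4, -0.6]
grip_width: 0.603
grasp_force: 0.0
```

Emit:
{"fn": "move_arm", "kwargs": {"targets": [[0,0,0,0,0,0],[0,0,0,0,0,0],[0,0,0,0,0,0],[0,0,0,0,0,0],[0,0,0,0,0,0],[0,0,0,0,0,0],[0,0,0,0,0,0],[0,0,0,0,0,0]], "hand": 1}}

```text
time: 4.12
ee_pos: [529.2, 263.2, 38.6]
ee_rot: [0.0, -0.035, 0.999, 0.0]
ft_force: [-0.8, 0.9, 4.9]
grip_width: 0.105
grasp_force: 59.3
```

```bash
python3 - <<'E'
from h import *
o=dict(ee_pos=[500.706,252.547,300.311],ee_rot=[0.00164839,0.00727798,0.99996992,-0.00211592])
for n,f in(('wrist','w2.png'),('top','top0.png')):
    im=cv2.imread('pics/'+f)[:,:,::-1].copy()
    bs=max(blobs(mask(im,(4,150,80),(18,255,255))),key=lambda b:b[0][4])
    ys,xs=np.nonzero(bs[2]); P=onz(n,np.c_[xs,ys],23,o)[:,:2].astype(np.float32)
    r=cv2.minAreaRect(P); print(n,r, cv2.boxPoints(r).round().tolist())
E
```

```text
wrist ((533.1861572265625, 5.5328521728515625), (173.43084716796875, 112.69853973388672), 13.29535961151123) [[436.0, 40.0], [462.0, -69.0], [631.0, -29.0], [605.0, 80.0]]
top ((534.20166015625, 1.7666854858398438), (172.7891387939453, 103.24131774902344), 13.104692459106445) [[438.0, 32.0], [462.0, -68.0], [630.0, -29.0], [607.0, 72.0]]
```

Emit:
{"fn": "move_arm", "kwargs": {"targets": [[0,0,-1,0,0,0],[0,0,-2,0,0,0],[0,0,-5,0,0,0],[0,0,-8,0,0,0],[0,0,-11,0,0,0],[0,0,-11,0,0,0],[0,0,-11,0,0,0]]}}

```text
time: 4.7
ee_pos: [530.4, 263.6, 150.9]
ee_rot: [0.002, -0.035, 0.999, 0.001]
ft_force: [-0.3, -0.1, -0.7]
grip_width: 0.106
grasp_force: 58.6
```

Emit:
{"fn": "move_arm", "kwargs": {"targets": [[0,0,3,0,0,0],[0,0,6,0,0,0],[0,0,9,0,0,0],[0,0,10,0,0,0],[0,0,10.6,0,0,0],[0,0,11,0,0,0],[0,0,11,0,0,0],[0,0,11,0,0,0],[0,0,11,0,0,0]]}}

```text
time: 5.45
ee_pos: [530.0, 263.5, 39.3]
ee_rot: [0.001, -0.035, 0.999, 0.001]
ft_force: [0.4, -0.2, 0.3]
grip_width: 0.103
grasp_force: 58.6
```

Emit:
{"fn": "move_arm", "kwargs": {"targets": [[0,0,0,0,0,0],[0,0,0,0,0,0],[0,0,0,0,0,0],[0,0,0,0,0,0],[0,0,-0.5,0,0,0],[0,0,-1.1,0,0,0],[0,0,-1.1,0,0,0],[0,0,-1.1,0,0,0],[0,0,-1.1,0,0,0]], "hand": 0.4}}

```text
time: 6.2
ee_pos: [529.1, 263.1, 49.3]
ee_rot: [0.0, -0.035, 0.999, 0.0]
ft_force: [0.2, 0.2, -0.2]
grip_width: 0.299
grasp_force: 0.0
```

Emit:
{"fn": "move_arm", "kwargs": {"targets": [[0,0,0,0,0,0],[0,0,0,0,0,0],[0,0,0,0,0,0],[0,0,0,0,0,0],[0,0,0,0,0,0],[0,0,0,0,0,0],[0,0,-1,0,0,0],[0,0,-4,0,0,0],[0,0,-7,0,0,0],[0,0,-10,0,0,0],[0,0,-10,0,0,0],[0,0,-10,0,0,0]], "hand": 1}}

```text
time: 7.2
ee_pos: [530.3, 263.6, 151.6]
ee_rot: [0.002, -0.035, 0.999, 0.001]
ft_force: [-1.1, 0.4, -0.8]
grip_width: 0.104
grasp_force: 61.2
```

Emit:
{"fn": "move_arm", "kwargs": {"targets": [[0.2,-3,0,0,0,-0.02],[0.4,-7,0,0,0,-0.05],[0.6,-11,0,0,0,-0.08],[0.9,-15,0,0,0,-0.11],[1.1,-19,0,0,0,-0.14],[1.3,-22.5,0,0,0,-0.16],[1.45,-25,0,0,0,-0.16],[1.45,-26.05,2,0,0,-0.16],[1.45,-26.05,4,0,0,-0.16],[1.45,-26.05,4,0,0,-0.16],[1.45,-26.05,4,0,0,-0.16],[1.45,-26.05,4,0,0,-0.16]]}}

```text
time: 8.2
ee_pos: [532.5, 2.8, 109.1]
ee_rot: [-0.0, -0.115, 0.993, 0.0]
ft_force: [0.7, 0.5, 0.9]
grip_width: 0.095
grasp_force: 61.2
```

```bash
python3 - <<'E'
from h import *
im,o=snap('wrist'); im,o=snap('wrist','w5.png'); print(o['ee_pos'],o['ee_rot'],o['grip_width'])
E
```

```text
[533.02466592   2.94322898 109.64511214] [ 4.50986667e-04 -1.15070225e-01  9.93357246e-01  1.47796411e-04] 0.10217693515179188
```

View pics/w5.png

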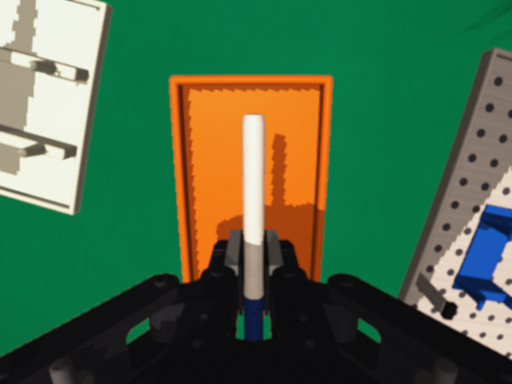

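Emit:
{"fn": "move_arm", "kwargs": {"targets": [[0,0,2,0,0,0],[0,0,4,0,0,0],[0,0,6,0,0,0],[0,0,7.5,0,0,0],[0,0,8.2,0,0,0],[0,0,8.6,0,0,0],[0,0,8.6,0,0,0],[0,0,8.6,0,0,0],[0,0,8.6,0,0,0],[0,0,8.6,0,0,0]]}}

```text
time: 9.13
ee_pos: [533.3, 2.2, 23.9]
ee_rot: [0.001, -0.114, 0.993, 0.0]
ft_force: [-0.4, 0.0, -0.3]
grip_width: 0.102
grasp_force: 61.3
```

Emit:
{"fn": "move_arm", "kwargs": {"targets": [[0,0,0,0,0,0],[0,0,0,0,0,0],[0,0,0,0,0,0],[0,0,0,0,0,0],[0,0,0,0,0,0],[0,0,-3,0,0,0],[0,0,-7,0,0,0],[0,0,-11,0,0,0],[0,0,-15,0,0,0],[0,0,-17,0,0,0],[0,0,-17,0,0,0]], "hand": 0.4}}

```text
time: 10.05
ee_pos: [536.1, 2.1, 198.6]
ee_rot: [0.005, -0.114, 0.993, 0.0]
ft_force: [1.6, -0.0, 0.5]
grip_width: 0.3
grasp_force: 0.0
```

```bash
python3 - <<'E'
from h import *
im,o=snap('wrist','w6.png'); print(o['ee_pos'],o['ee_rot'],o['grip_width'])
m=mask(im,(0,0,150),(179,70,255)); m[:, :150]=0; m[:,340:]=0
for s,c,l in blobs(m,200): print(s,c)
E
```

```text
[536.09554418   2.07628956 198.64259877] [ 5.49479314e-03 -1.14241919e-01  9.93437724e-01  2.82359348e-04] 0.2995344967534587
[250 100   9  88 743] [254.19919246 142.24764468]
```

View pics/w6.png

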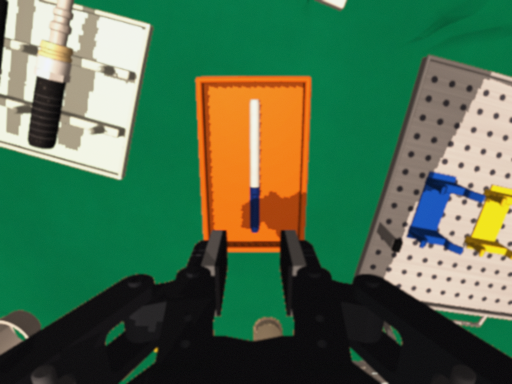

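Emit:
{"fn": "move_arm", "kwargs": {"targets": [[1.5,-3,-3,0,0,0.05],[3,-7,-6.6,0,0,0.1],[5,-11,-6.6,0,0,0.15],[7,-15,-6.6,0,0,0.2],[9,-19,-6.6,0,0,0.25],[10.5,-22.5,-6.6,0,0,0.29],[11.1,-24.3,-6.6,0,0,0.29],[11.1,-24.3,-6.6,0,0,0.29],[11.1,-24.3,-6.6,0,0,0.29],[11.1,-24.3,-6.6,0,0,0.29],[11.1,-24.3,-6.6,0,0,0.29],[11.1,-24.3,-6.6,0,0,0.29]], "hand": -0.2}}

```text
time: 11.1
ee_pos: [480.2, -257.8, 258.3]
ee_rot: [-0.001, 0.029, 1.0, 0.001]
ft_force: [-0.3, -0.2, 0.3]
grip_width: 0.601
grasp_force: 0.0
```

```bash
python3 - <<'E'
from h import *
im,o=snap('wrist'); im,o=snap('wrist'); print(o['ee_pos'],o['ee_rot'],o['grip_width'])
np.save('w7.npy',im); import pickle; pickle.dump(o,open('w7.pkl','wb'))
cv2.imwrite('pics/w7.png',cv2.resize(im[40:290,100:420,::-1],None,fx=2.4,fy=2.4))
E
```

```text
[ 480.15340637 -258.03895997  258.53157282] [-3.78762517e-04  2.88631633e-02  9.99583205e-01  4.35730400e-04] 0.5959713788651577
```

View pics/w7.png

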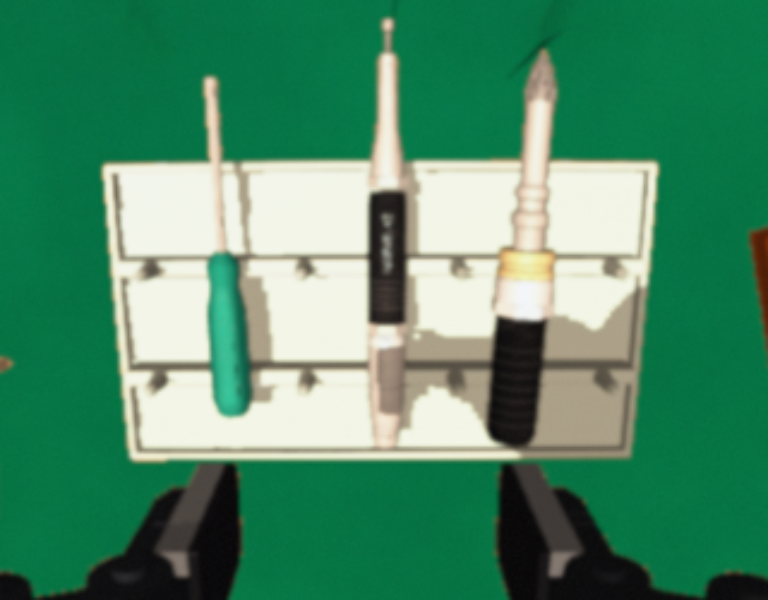

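```bash
python3 - <<'E'
from h import *
import pickle; o=pickle.load(open('w7.pkl','rb'))
f=lambda p:np.array(p)/2.4+[100-.3,40-.3]
L=dict(hex=([(210,78),(222,255),(232,414)],(-74,0,77)),hp=([(388,20),(387,190),(387,447)],(-93,-20,89)),perf=([(543,50),(526,250),(512,446)],(-86,-20,90)))
for n,(p,ys) in L.items():
  for z in (33,38):
    P=onz('wrist',f(p),z,o)[:,:2]; d=P[2]-P[0]; u=d/np.linalg.norm(d)
    g=P[2]+u*(37-ys[2]); g2=P[0]+u*(37-ys[0])
    print(n,z,P.round(1).tolist(),'len',np.linalg.norm(d).round(1),'yaw',np.arctan2(d[1],d[0]).round(3),'grasp',g.round(1),g2.round(1))
z=24
for z in (24,29): print('rails',z,onz('wrist',f([(122,257),(645,253),(130,362),(637,360)]),z,o)[:,:2].round(1).tolist())
print('rack corners',onz('wrist',f([(105,166),(657,163),(131,458),(631,455)]),5,o)[:,:2].round(1).tolist())
E
```

```text
hex 33 [[378.7, -321.1], [455.9, -323.8], [532.9, -327.4]] len 154.3 yaw -0.041 grasp [ 492.9 -325.7] [ 489.6 -325.6]
hex 38 [[379.2, -320.1], [455.2, -322.8], [531.1, -326.3]] len 152.1 yaw -0.041 grasp [ 491.2 -324.7] [ 490.1 -324.7]
hp 33 [[359.8, -242.9], [431.3, -247.1], [554.3, -253.4]] len 194.8 yaw -0.054 grasp [ 502.4 -250.6] [ 489.6 -249.9]
hp 38 [[360.5, -243.1], [430.9, -247.2], [552.2, -253.4]] len 192.0 yaw -0.054 grasp [ 500.3 -250.6] [ 490.3 -250.1]
perf 33 [[375.4, -176.9], [461.6, -185.1], [557.5, -192.2]] len 182.7 yaw -0.084 grasp [ 504.6 -187.7] [ 497.9 -187.2]
perf 38 [[375.9, -178.0], [460.9, -186.1], [555.3, -193.0]] len 180.1 yaw -0.084 grasp [ 502.5 -188.6] [ 498.4 -188.3]
rails 24 [[455.1, -373.0], [467.3, -126.8], [506.4, -376.4], [519.8, -128.8]]
rails 29 [[454.4, -371.4], [466.5, -128.6], [505.1, -374.7], [518.2, -130.5]]
rack corners [[413.1, -381.6], [426.9, -115.5], [564.7, -390.1], [578.5, -123.2]]
```

```bash
python3 - <<'E'
from h import *
import pickle; o=pickle.load(open('w7.pkl','rb')); im=np.load('w7.npy')
f=lambda p:np.array(p)/2.4+[100-.3,40-.3]
print('rail mid pts z29',onz('wrist',f([(228,321),(387,320),(518,318)]),29,o)[:,:2].round(1).tolist())
print('perf edges at mid z42',onz('wrist',f([(491,350),(544,352),(499,270),(553,272)]),42.5,o)[:,:2].round(1).tolist())
print('hp edges z38',onz('wrist',f([(370,310),(405,310),(370,200),(405,200)]),38,o)[:,:2].round(1).tolist())
print('hex edges z38',onz('wrist',f([(210,320),(247,320)]),38,o)[:,:2].round(1).tolist())
# brightness profile along column between lanes to find rails
g=im[:,:,1].astype(int); 
for u in (205,315): print(u,[ (v,int(g[v,u])) for v in range(140,205)])
E
```

```text
rail mid pts z29 [[487.8, -325.1], [491.7, -250.1], [494.2, -188.2]]
perf edges at mid z42 [[505.4, -203.3], [507.7, -178.8], [468.5, -199.1], [470.7, -174.9]]
hp edges z38 [[484.4, -257.7], [485.3, -241.7], [434.9, -254.9], [435.7, -239.5]]
hex edges z38 [[484.8, -331.6], [485.8, -314.5]]
205 [(140, 240), (141, 239), (142, 239), (143, 240), (144, 234), (145, 197), (146, 137), (147, 144), (148, 210), (149, 241), (150, 245), (151, 244), (152, 243), (153, 242), (154, 233), (155, 197), (156, 167), (157, 161), (158, 161), (159, 160), (160, 161), (161, 161), (162, 162), (163, 162), (164, 161), (165, 162), (166, 160), (167, 161), (168, 160), (169, 162), (170, 161), (171, 162), (172, 161), (173, 161), (174, 159), (175, 158), (176, 160), (177, 160), (178, 159), (179, 159), (180, 159), (181, 159), (182, 159), (183, 159), (184, 159), (185, 158), (186, 154), (187, 153), (188, 150), (189, 139), (190, 112), (191, 87), (192, 78), (193, 86), (194, 109), (195, 134), (196, 145), (197, 146), (198, 145), (199, 143), (200, 141), (201, 131), (202, 123), (203, 122), (204, 124)]
315 [(140, 191), (141, 192), (142, 191), (143, 180), (144, 174), (145, 208), (146, 232), (147, 236), (148, 236), (149, 232), (150, 228), (151, 229), (152, 225), (153, 226), (154, 232), (155, 233), (156, 227), (157, 236), (158, 243), (159, 245), (160, 245), (161, 245), (162, 245), (163, 245), (164, 245), (165, 245), (166, 242), (167, 240), (168, 241), (169, 242), (170, 244), (171, 240), (172, 207), (173, 126), (174, 55), (175, 27), (176, 22), (177, 23), (178, 21), (179, 21), (180, 18), (181, 18), (182, 19), (183, 20), (184, 21), (185, 25), (186, 29), (187, 25), (188, 24), (189, 20), (190, 23), (191, 28), (192, 27), (193, 21), (194, 17), (195, 22), (196, 27), (197, 30), (198, 25), (199, 20), (200, 22), (201, 25), (202, 29), (203, 25), (204, 20)]
```

Emit:
{"fn": "move_arm", "kwargs": {"targets": [[-1.25,3,3,0,0,0.03],[-1.25,6,6,0,0,0.03],[-1.25,6.95,9,0,0,0.03],[-1.25,6.95,12.8,0,0,0.03],[-1.25,6.95,14.8,0,0,0.03],[-1.25,6.95,14.8,0,0,0.03],[-1.25,6.95,14.8,0,0,0.03],[-1.25,6.95,14.8,0,0,0.03],[-1.25,6.95,14.8,0,0,0.03]]}}

```text
time: 11.95
ee_pos: [498.0, -191.8, 113.1]
ee_rot: [0.002, 0.045, 0.999, -0.0]
ft_force: [0.2, -0.4, 0.1]
grip_width: 0.601
grasp_force: 0.0
```

```bash
python3 - <<'E'
from h import *
im,o=snap('wrist'); im,o=snap('wrist'); print(o['ee_pos'],o['ee_rot'],o['grip_width'])
np.save('w8.npy',im); import pickle; pickle.dump(o,open('w8.pkl','wb'))
cv2.imwrite('pics/w8.png',im[:,:,::-1])
E
```

```text
[ 497.84555451 -191.75236564  113.02183218] [ 1.97082900e-03  4.54372654e-02  9.98965220e-01 -2.44642912e-04] 0.6010456011932431
```

View pics/w8.png

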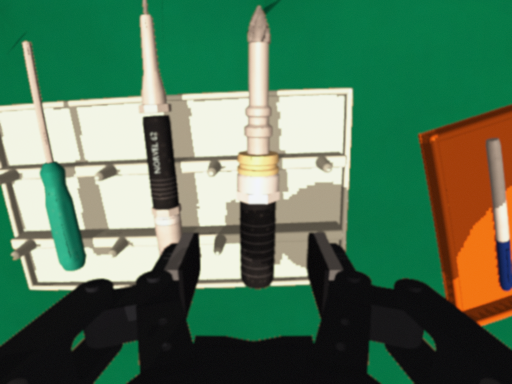

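```bash
python3 - <<'E'
from h import *
import pickle; o=pickle.load(open('w8.pkl','rb')); im=np.load('w8.npy')
for z in (24,29): print(z,onz('wrist',[(257,155),(257,170),(257,226),(257,241)],z,o)[:,:2].round(1).tolist())
for z in (38,42.5): print(z,onz('wrist',[(260,8),(257,190),(257,280),(238,165),(276,165)],z,o)[:,:2].round(1).tolist())
g=im[:,:,1].astype(int); print([(v,int(g[v,300])) for v in range(145,255,2)])
E
```

```text
24 [[464.6, -186.6], [474.9, -187.5], [515.9, -191.1], [527.6, -192.1]]
29 [[463.7, -186.5], [473.8, -187.4], [513.8, -190.9], [525.3, -191.9]]
38 [[377.7, -177.3], [485.0, -188.5], [551.3, -194.3], [467.4, -199.1], [469.6, -175.0]]
42.5 [[378.8, -177.5], [483.6, -188.4], [548.5, -194.1], [466.5, -198.7], [468.6, -175.3]]
[(145, 245), (147, 245), (149, 245), (151, 243), (153, 166), (155, 101), (157, 191), (159, 242), (161, 245), (163, 245), (165, 245), (167, 236), (169, 240), (171, 245), (173, 245), (175, 245), (177, 245), (179, 245), (181, 245), (183, 245), (185, 245), (187, 239), (189, 170), (191, 160), (193, 161), (195, 161), (197, 160), (199, 160), (201, 161), (203, 161), (205, 161), (207, 161), (209, 161), (211, 161), (213, 162), (215, 161), (217, 160), (219, 161), (221, 153), (223, 93), (225, 80), (227, 82), (229, 82), (231, 109), (233, 151), (235, 159), (237, 160), (239, 159), (241, 154), (243, 160), (245, 159), (247, 160), (249, 160), (251, 161), (253, 160)]
```

Emit:
{"fn": "move_arm", "kwargs": {"targets": [[0.2,0.2,2,0,0,0],[0.2,0.2,4,0,0,0],[0.2,0.2,6,0,0,0],[0.2,0.2,7.1,0,0,0],[0.2,0.2,7.1,0,0,0],[0.2,0.2,7.1,0,0,0],[0.2,0.2,7.1,0,0,0],[0.2,0.2,7.1,0,0,0]]}}

```text
time: 12.72
ee_pos: [495.7, -189.4, 41.4]
ee_rot: [0.001, 0.045, 0.999, -0.0]
ft_force: [-0.2, -0.9, 0.3]
grip_width: 0.597
grasp_force: 0.0
```

Emit:
{"fn": "move_arm", "kwargs": {"targets": [[0,0,0,0,0,0],[0,0,0,0,0,0],[0,0,0,0,0,0],[0,0,0,0,0,0],[0,0,0,0,0,0],[0,0,0,0,0,0],[0,0,0,0,0,0],[0,0,0,0,0,0]], "hand": 1}}

```text
time: 13.38
ee_pos: [495.2, -189.1, 41.0]
ee_rot: [0.001, 0.045, 0.999, 0.0]
ft_force: [-0.4, 0.7, 6.4]
grip_width: 0.31
grasp_force: 59.6
```

Emit:
{"fn": "move_arm", "kwargs": {"targets": [[0,0,-0.5,0,0,0],[0,0,-1.5,0,0,0],[0,0,-4,0,0,0],[0,0,-7,0,0,0],[0,0,-9,0,0,0],[0,0,-9,0,0,0],[0,0,-9,0,0,0],[0,0,-9,0,0,0]]}}

```text
time: 14.05
ee_pos: [493.4, -188.3, 129.0]
ee_rot: [-0.001, 0.045, 0.999, 0.0]
ft_force: [-0.1, -0.3, -3.3]
grip_width: 0.307
grasp_force: 59.8
```

Emit:
{"fn": "move_arm", "kwargs": {"targets": [[0,2,0,0,0,0],[0,5,0,0,0,-0.01],[0.1,9,0,0,0,-0.02],[0.2,13,0,0,0,-0.04],[0.3,17,0,0,0,-0.05],[0.4,21,0,0,0,-0.06],[0.5,25,0,0,0,-0.07],[0.6,29,0,0,0,-0.08],[0.7,33,0,0,0,-0.09],[0.8,37,0,0,0,-0.1],[0.9,40,0,0,0,-0.12],[1.0,42,0,0,0,-0.126]]}}

```text
time: 15.05
ee_pos: [520.6, 234.8, 127.8]
ee_rot: [-0.002, -0.021, 1.0, 0.0]
ft_force: [0.1, 0.4, -2.9]
grip_width: 0.307
grasp_force: 59.7
```

Emit:
{"fn": "move_arm", "kwargs": {"targets": [[0,2,0,0,0,0],[0,3.25,0,0,0,0],[0,3.25,0,0,0,0],[0,3.25,0,0,0,0],[0,3.25,0,0,0,0],[0,3.25,0,0,0,0],[0,3.25,0,0,0,0],[0,3.25,0,0,0,0]]}}

```text
time: 15.72
ee_pos: [521.8, 261.5, 130.2]
ee_rot: [0.0, -0.017, 1.0, -0.0]
ft_force: [0.3, -0.1, -4.2]
grip_width: 0.305
grasp_force: 59.8
```

```bash
python3 - <<'E'
from h import *
im,o=snap('wrist'); im,o=snap('wrist'); print(o['ee_pos'],o['ee_rot'],o['grip_width'],o['ft_force'])
np.save('w9.npy',im); import pickle; pickle.dump(o,open('w9.pkl','wb'))
cv2.imwrite('pics/w9.png',cv2.resize(im[:260,120:390,::-1],None,fx=2.2,fy=2.2))
E
```

```text
[521.73194817 261.79743744 130.26469982] [ 1.04904605e-04 -1.69329926e-02  9.99856621e-01  2.00129426e-05] 0.305310362454475 [-0.03979631  0.24251634 -2.61221381]
```

View pics/w9.png

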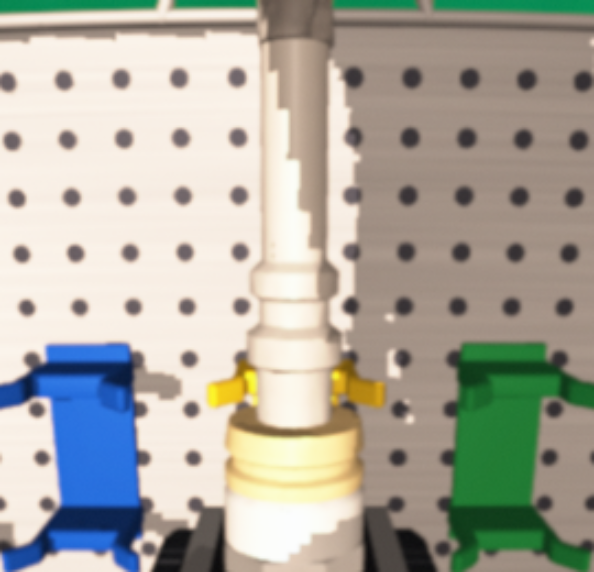

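Emit:
{"fn": "move_arm", "kwargs": {"targets": [[-0.4,0.05,2,0,0,0],[-0.4,0.05,4,0,0,0],[-0.4,0.05,6,0,0,0],[-0.4,0.05,7,0,0,0],[-0.4,0.05,7.5,0,0,0],[-0.4,0.05,7.5,0,0,0],[-0.4,0.05,7.5,0,0,0],[-0.4,0.05,7.5,0,0,0],[-0.4,0.05,7.5,0,0,0]]}}

```text
time: 16.57
ee_pos: [526.4, 263.8, 56.3]
ee_rot: [0.001, -0.018, 1.0, 0.001]
ft_force: [-0.4, 0.6, -3.3]
grip_width: 0.308
grasp_force: 59.8
```

Emit:
{"fn": "move_arm", "kwargs": {"targets": [[0,0,0.2,0,0,0],[0,0,0.4,0,0,0],[0,0,0.6,0,0,0],[0,0,0.6,0,0,0],[0,0,0.6,0,0,0],[0,0,0.6,0,0,0]]}}

```text
time: 17.07
ee_pos: [525.7, 263.5, 49.5]
ee_rot: [0.0, -0.018, 1.0, 0.0]
ft_force: [-0.6, -0.5, 2.1]
grip_width: 0.308
grasp_force: 60.3
```

Emit:
{"fn": "move_arm", "kwargs": {"targets": [[0,0,0,0,0,0],[0,0,0,0,0,0],[0,0,0,0,0,0],[0,0,0,0,0,0],[0,0,0,0,0,0],[0,0,-2,0,0,0],[0,0,-5,0,0,0],[0,0,-8,0,0,0],[0,0,-8,0,0,0],[0,0,-8,0,0,0],[0,0,-8,0,0,0]], "hand": -0.1}}

```text
time: 17.98
ee_pos: [525.0, 263.2, 128.7]
ee_rot: [-0.0, -0.018, 1.0, -0.0]
ft_force: [0.1, 0.5, -0.4]
grip_width: 0.546
grasp_force: 0.0
```

```bash
python3 - <<'E'
from h import *
im,o=snap('wrist'); im,o=snap('wrist'); print(o['ee_pos'],o['ee_rot'],o['grip_width'],o['ft_force'])
np.save('w10.npy',im); import pickle; pickle.dump(o,open('w10.pkl','wb'))
cv2.imwrite('pics/w10.png',cv2.resize(im[:384,110:400,::-1],None,fx=1.5,fy=1.5))
E
```

```text
[524.58386424 262.97380278 127.98894961] [-9.52149809e-04 -1.76878171e-02  9.99843000e-01 -4.58379180e-04] 0.5562187005244903 [-1.0096751   0.09062843 -0.56566019]
```

View pics/w10.png

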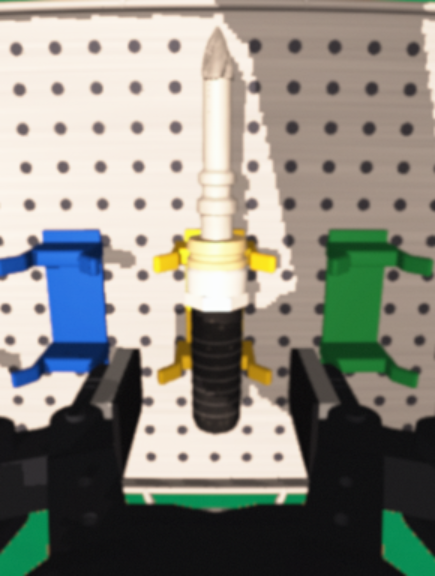

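Emit:
{"fn": "move_arm", "kwargs": {"targets": [[0.2,-2,-0.5,0,0,0],[0.5,-5,-0.5,0,0,0],[1,-9,-0.5,0,0,0.01],[1.5,-13,-0.5,0,0,0.02],[2,-17,-0.5,0,0,0.03],[2.4,-21,-0.5,0,0,0.04],[2.8,-25,-0.5,0,0,0.05],[3.2,-29,-0.5,0,0,0.06],[3.6,-33,-0.5,0,0,0.07],[4,-37,-0.5,0,0,0.08],[4.4,-41,-0.5,0,0,0.09],[4.7,-45,-0.5,0,0,0.09]], "hand": 0}}

```text
time: 19.08
ee_pos: [493.0, -189.6, 132.9]
ee_rot: [-0.001, 0.028, 1.0, 0.0]
ft_force: [0.6, 0.3, 0.3]
grip_width: 0.496
grasp_force: 0.0
```

Emit:
{"fn": "move_arm", "kwargs": {"targets": [[0.15,-3,0,0,0,0],[0.3,-5.5,0,0,0,0],[0.3,-6.2,1,0,0,0],[0.3,-6.2,2,0,0,0],[0.3,-6.2,2,0,0,0],[0.3,-6.2,2,0,0,0],[0.3,-6.2,2,0,0,0],[0.3,-6.2,2,0,0,0],[0.3,-6.2,2,0,0,0]]}}

```text
time: 19.83
ee_pos: [488.6, -248.7, 114.3]
ee_rot: [0.0, 0.026, 1.0, 0.0]
ft_force: [-0.2, -0.7, 0.4]
grip_width: 0.5
grasp_force: 0.0
```

```bash
python3 - <<'E'
from h import *
import pickle
o=pickle.load(open('w10.pkl','rb')); f=lambda p:np.array(p)/1.5+[110-.2,-.2]
print('perf',onz('wrist',f([(217,30),(188,245),(246,245),(192,380),(243,380),(217,432)]),46,o)[:,:2].round(1).tolist())
im,o=snap('wrist'); im,o=snap('wrist'); print(o['ee_pos'],o['ee_rot'],o['grip_width'],o['ft_force'])
np.save('w11.npy',im); pickle.dump(o,open('w11.pkl','wb'))
cv2.imwrite('pics/w11.png',cv2.resize(im[:384,100:400,::-1],None,fx=1.5,fy=1.5))
E
```

```text
perf [[407.9, 259.2], [495.1, 249.7], [494.2, 275.0], [560.2, 252.9], [559.4, 277.1], [588.3, 265.8]]
[ 488.55319064 -248.99053873  114.41659492] [4.23172879e-04 2.66407472e-02 9.99644975e-01 1.26008088e-04] 0.5033286440067335 [ 0.24888982 -0.44299301 -0.06226982]
```

View pics/w11.png

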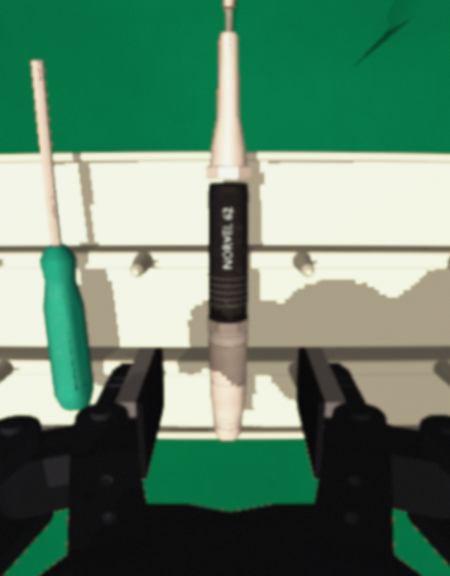

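```bash
python3 - <<'E'
from h import *
import pickle
o=pickle.load(open('w11.pkl','rb')); im=np.load('w11.npy'); f=lambda p:np.array(p)/1.5+[100-.2,-.2]
g=im[:,:,1].astype(int)
for u in (212,290): print(u,[(v,int(g[v,u])) for v in list(range(158,182,2))+list(range(224,252,2))])
print(onz('wrist',f([(228,250),(228,265),(228,352),(228,370)]),24,o)[:,:2].round(1).tolist())
print('hp',onz('wrist',f([(229,0),(208,185),(248,185),(208,318),(247,318),(229,440)]),33,o)[:,:2].round(1).tolist())
print('hex',onz('wrist',f([(37,60),(55,250),(73,408),(48,320),(87,320)]),33.5,o)[:,:2].round(1).tolist())
E
```

```text
212 [(158, 245), (160, 245), (162, 238), (164, 116), (166, 101), (168, 204), (170, 244), (172, 245), (174, 245), (176, 245), (178, 237), (180, 244), (224, 245), (226, 245), (228, 245), (230, 238), (232, 116), (234, 97), (236, 100), (238, 101), (240, 171), (242, 241), (244, 245), (246, 246), (248, 244), (250, 242)]
290 [(158, 245), (160, 246), (162, 238), (164, 114), (166, 102), (168, 204), (170, 243), (172, 245), (174, 245), (176, 245), (178, 238), (180, 245), (224, 159), (226, 160), (228, 159), (230, 146), (232, 87), (234, 80), (236, 81), (238, 82), (240, 104), (242, 149), (244, 156), (246, 156), (248, 157), (250, 153)]
[[462.8, -248.9], [469.9, -249.3], [513.3, -251.6], [522.9, -252.2]]
hp [[361.3, -242.9], [432.5, -255.6], [433.4, -238.8], [492.0, -259.5], [492.9, -241.8], [556.7, -253.5]]
hex [[378.4, -321.3], [456.6, -324.8], [534.9, -328.4], [489.0, -333.1], [489.9, -315.0]]
```

Emit:
{"fn": "move_arm", "kwargs": {"targets": [[-0.58,-0.15,2,0,0,0],[-0.58,-0.15,4,0,0,0],[-0.58,-0.15,6,0,0,0],[-0.58,-0.15,7.3,0,0,0],[-0.58,-0.15,7.85,0,0,0],[-0.58,-0.15,7.85,0,0,0],[-0.58,-0.15,7.85,0,0,0],[-0.58,-0.15,7.85,0,0,0],[-0.58,-0.15,7.85,0,0,0]]}}

```text
time: 20.68
ee_pos: [494.6, -252.0, 36.7]
ee_rot: [0.001, 0.027, 1.0, -0.0]
ft_force: [-0.6, 0.1, -0.7]
grip_width: 0.502
grasp_force: 0.0
```

Emit:
{"fn": "move_arm", "kwargs": {"targets": [[0,0,0,0,0,0],[0,0,0,0,0,0],[0,0,0,0,0,0],[0,0,0,0,0,0],[0,0,0,0,0,0],[0,0,0,0,0,0],[0,0,0,0,0,0]], "hand": 1}}

```text
time: 21.27
ee_pos: [494.2, -251.7, 36.3]
ee_rot: [0.001, 0.027, 1.0, 0.0]
ft_force: [-0.9, 0.6, 5.9]
grip_width: 0.204
grasp_force: 59.1
```

Emit:
{"fn": "move_arm", "kwargs": {"targets": [[0,0,-0.5,0,0,0],[0,0,-1.5,0,0,0],[0,0,-4,0,0,0],[0,0,-7,0,0,0],[0,0,-10,0,0,0],[0,0,-10,0,0,0],[0,0,-10,0,0,0],[0,0,-10,0,0,0]]}}

```text
time: 21.93
ee_pos: [493.1, -251.1, 135.2]
ee_rot: [-0.0, 0.027, 1.0, 0.0]
ft_force: [-0.6, 0.1, -1.7]
grip_width: 0.202
grasp_force: 58.8
```

Emit:
{"fn": "move_arm", "kwargs": {"targets": [[0,2,0,0,0,0],[-0.1,5,0,0,0,0],[-0.2,9,0,0,0,-0.01],[-0.3,13,0,0,0,-0.02],[-0.4,17,0,0,0,-0.03],[-0.5,21,0,0,0,-0.04],[-0.6,25,0,0,0,-0.05],[-0.7,29,0,0,0,-0.06],[-0.8,33,0,0,0,-0.07],[-0.9,37,0,0,0,-0.08],[-0.95,40,0,0,0,-0.09],[-0.95,42,0,0,0,-0.09]]}}

```text
time: 22.93
ee_pos: [524.5, 171.7, 133.7]
ee_rot: [-0.002, -0.02, 1.0, 0.0]
ft_force: [-0.2, 0.9, -2.2]
grip_width: 0.2
grasp_force: 58.8
```

Emit:
{"fn": "move_arm", "kwargs": {"targets": [[0,1.5,0,0,0,0],[0,2.35,0,0,0,0],[0,2.35,2,0,0,0],[0,2.35,3,0,0,0],[0,2.35,3,0,0,0],[0,2.35,3,0,0,0],[0,2.35,3,0,0,0],[0,2.35,3,0,0,0],[0,2.35,3,0,0,0]]}}

```text
time: 23.68
ee_pos: [525.9, 190.5, 106.3]
ee_rot: [0.001, -0.017, 1.0, 0.0]
ft_force: [0.4, -0.7, -2.3]
grip_width: 0.205
grasp_force: 58.8
```

```bash
python3 - <<'E'
from h import *
import pickle
im,o=snap('wrist'); im,o=snap('wrist'); print(o['ee_pos'],o['ee_rot'],o['grip_width'],o['ft_force'])
np.save('w12.npy',im); pickle.dump(o,open('w12.pkl','wb'))
cv2.imwrite('pics/w12.png',cv2.resize(im[:300,120:400,::-1],None,fx=2,fy=2))
for s,c,l in blobs(mask(im,*COL['blue']),40):
    ys,xs=np.nonzero(l); P=onz('wrist',np.c_[xs,ys],54,o); print(s,'y range z54',P[:,1].min().round(1),P[:,1].max().round(1))
E
```

```text
[525.82559769 190.61660634 106.29436468] [ 5.67547652e-04 -1.73625060e-02  9.99849040e-01  3.44345562e-04] 0.2074823151671566 [ 0.83460267 -0.1835117  -1.45283037]
[215 179  18  15 200] y range z54 167.8 177.6
[276 182  16  13 161] y range z54 202.6 211.6
[ 11 227  29  54 346] y range z54 39.1 51.8
```

Emit:
{"fn": "move_arm", "kwargs": {"targets": [[-0.1,0,1.5,0,0,0],[-0.1,0,3,0,0,0],[-0.1,0,4.5,0,0,0],[-0.1,0,5,0,0,0],[-0.1,0,5.2,0,0,0],[-0.1,0,5.4,0,0,0],[-0.1,0,5.4,0,0,0],[-0.1,0,5.4,0,0,0],[-0.1,0,5.4,0,0,0]]}}

```text
time: 24.53
ee_pos: [526.9, 191.0, 52.3]
ee_rot: [0.001, -0.018, 1.0, 0.0]
ft_force: [0.0, 0.5, -1.7]
grip_width: 0.203
grasp_force: 58.8
```

Emit:
{"fn": "move_arm", "kwargs": {"targets": [[0,0,0.1,0,0,0],[0,0,0.2,0,0,0],[0,0,0.25,0,0,0],[0,0,0.25,0,0,0],[0,0,0.25,0,0,0]]}}

```text
time: 24.95
ee_pos: [526.4, 190.8, 49.2]
ee_rot: [0.0, -0.018, 1.0, 0.0]
ft_force: [0.5, 0.7, -0.5]
grip_width: 0.206
grasp_force: 59.0
```

Near contact, as predicted. Release and rise.

Emit:
{"fn": "move_arm", "kwargs": {"targets": [[0,0,0,0,0,0],[0,0,0,0,0,0],[0,0,0,0,0,0],[0,0,0,0,0,0],[0,0,0,0,0,0],[0,0,-2,0,0,0],[0,0,-5,0,0,0],[0,0,-8,0,0,0],[0,0,-8,0,0,0],[0,0,-8,0,0,0],[0,0,-8,0,0,0]], "hand": 0.1}}

```text
time: 25.87
ee_pos: [525.9, 190.7, 128.7]
ee_rot: [-0.0, -0.018, 1.0, 0.0]
ft_force: [-0.3, 0.6, -0.1]
grip_width: 0.449
grasp_force: 0.0
```

```bash
python3 - <<'E'
from h import *
import pickle
im,o=snap('wrist'); im,o=snap('wrist'); print(o['ee_pos'],o['ee_rot'],o['grip_width'],o['ft_force'])
np.save('w13.npy',im); pickle.dump(o,open('w13.pkl','wb'))
cv2.imwrite('pics/w13.png',cv2.resize(im[:384,100:400,::-1],None,fx=1.5,fy=1.5))
E
```

```text
[525.40340479 190.54836127 128.05981411] [-9.54836576e-04 -1.77151628e-02  9.99842567e-01 -3.21476264e-04] 0.4471442700827084 [-0.66133967 -0.4604675  -0.10840168]
```

View pics/w13.png

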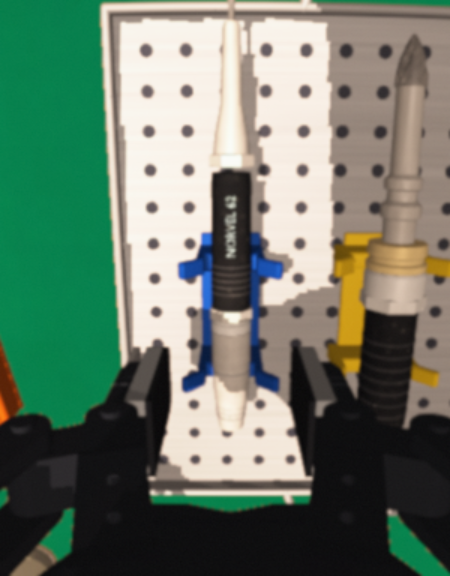

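Emit:
{"fn": "move_arm", "kwargs": {"targets": [[0.2,-2,-0.5,0,0,0],[0.5,-5,-0.5,0,0,0],[1,-9,-0.5,0,0,0.01],[1.5,-13,-0.5,0,0,0.02],[2,-17,-0.5,0,0,0.03],[2.5,-21,-0.5,0,0,0.04],[3,-25,-0.5,0,0,0.05],[3.4,-29,-0.5,0,0,0.06],[3.8,-33,-0.5,0,0,0.07],[4.2,-37,-0.5,0,0,0.08],[4.6,-41,-0.5,0,0,0.08],[4.9,-45,-0.5,0,0,0.08]], "hand": 0}}

```text
time: 26.97
ee_pos: [491.8, -262.2, 132.7]
ee_rot: [-0.001, 0.022, 1.0, 0.0]
ft_force: [1.1, 0.4, -0.9]
grip_width: 0.499
grasp_force: 0.0
```

Emit:
{"fn": "move_arm", "kwargs": {"targets": [[0.3,-3,0,0,0,0],[0.55,-5.5,0,0,0,0],[0.55,-6.45,1,0,0,0],[0.55,-6.45,2,0,0,0],[0.55,-6.45,2,0,0,0],[0.55,-6.45,2,0,0,0],[0.55,-6.45,2,0,0,0],[0.55,-6.45,2,0,0,0],[0.55,-6.45,2,0,0,0]]}}

```text
time: 27.72
ee_pos: [485.6, -323.7, 114.3]
ee_rot: [0.0, 0.021, 1.0, 0.0]
ft_force: [-0.2, -0.3, -0.6]
grip_width: 0.501
grasp_force: 0.0
```

```bash
python3 - <<'E'
from h import *
import pickle
im,o=snap('wrist'); im,o=snap('wrist','w14.png'); print(o['ee_pos'],o['ee_rot'],o['grip_width'])
hsv=cv2.cvtColor(im,cv2.COLOR_RGB2HSV); print(hsv[190,253],hsv[210,253],hsv[20,400])
m=cv2.inRange(hsv,np.array((78,90,60)),np.array((95,255,255)))
for s,c,l in blobs(m,300):
    ys,xs=np.nonzero(l); print(s,c)
    for v in range(ys.min()+3,ys.max(),12):
        q=xs[ys==v]; print(v,q.min(),q.max(),onz('wrist',[((q.min()+q.max())/2,v)],33.5,o)[0,:2].round(1))
g=im[:,:,1].astype(int)
for u in (200,300): print(u,[(v,int(g[v,u])) for v in list(range(155,185,2))+list(range(224,256,2))])
E
```

```text
[ 485.52705031 -324.02393135  114.4568486 ] [4.62893334e-04 2.15869424e-02 9.99766863e-01 9.97268677e-05] 0.5007249349779834
[ 81 174 189] [ 80 169 139] [ 77 242 115]
[ 207    0   68   80 1054] [233.73055028  36.61005693]
3 228 230 [ 359.5 -333. ]
15 231 271 [ 366.7 -320.5]
27 221 267 [ 373.2 -324.9]
39 215 243 [ 379.5 -334.2]
51 213 228 [ 386.  -339.7]
63 211 220 [ 392.8 -343.2]
75 211 225 [ 399.9 -342.1]
[ 119   28  103   78 1887] [165.45204028  68.42501325]
31 130 191 [ 372.7 -374.9]
43 132 201 [ 379.7 -371.9]
55 126 183 [ 386.1 -380. ]
67 125 188 [ 393.1 -379.5]
79 129 204 [ 400.5 -374. ]
91 135 215 [ 408.  -369.5]
103 164 165 [ 414.8 -376.8]
[ 73  55  41  55 480] [92.89583333 78.87916667]
58 91 95 [ 385.2 -418.6]
70 77 104 [ 392.1 -421.3]
82 82 94 [ 399.2 -424. ]
94 97 108 [ 407.  -415.7]
106 86 97 [ 413.9 -424.1]
[ 241  162   26  110 2447] [253.09399264 218.29914181]
165 245 260 [ 456.9 -323.5]
177 243 262 [ 464.9 -323.9]
189 244 262 [ 473.2 -323.9]
201 241 265 [ 481.6 -324.3]
213 241 265 [ 490.2 -324.7]
225 241 265 [ 499. -325.]
237 241 266 [ 508.  -325.1]
249 242 265 [ 517.3 -325.5]
261 242 264 [ 526.7 -326.2]
200 [(155, 245), (157, 245), (159, 246), (161, 195), (163, 98), (165, 103), (167, 107), (169, 101), (171, 94), (173, 87), (175, 96), (177, 116), (179, 154), (181, 235), (183, 245), (224, 245), (226, 245), (228, 242), (230, 144), (232, 71), (234, 70), (236, 67), (238, 60), (240, 50), (242, 33), (244, 19), (246, 10), (248, 12), (250, 11), (252, 8), (254, 11)]
300 [(155, 245), (157, 245), (159, 245), (161, 239), (163, 126), (165, 98), (167, 197), (169, 228), (171, 186), (173, 166), (175, 188), (177, 218), (179, 243), (181, 245), (183, 245), (224, 158), (226, 158), (228, 157), (230, 116), (232, 33), (234, 14), (236, 11), (238, 12), (240, 12), (242, 10), (244, 10), (246, 9), (248, 9), (250, 7), (252, 12), (254, 8)]
```

Emit:
{"fn": "move_arm", "kwargs": {"targets": [[-0.55,-0.05,2,0,0,0],[-0.55,-0.05,4,0,0,0],[-0.55,-0.05,6,0,0,0],[-0.55,-0.05,7.4,0,0,0],[-0.55,-0.05,7.95,0,0,0],[-0.55,-0.05,7.95,0,0,0],[-0.55,-0.05,7.95,0,0,0],[-0.55,-0.05,7.95,0,0,0],[-0.55,-0.05,7.95,0,0,0]]}}

```text
time: 28.57
ee_pos: [491.1, -326.2, 35.8]
ee_rot: [0.001, 0.022, 1.0, -0.0]
ft_force: [-0.2, -0.5, 0.1]
grip_width: 0.501
grasp_force: 0.0
```

Emit:
{"fn": "move_arm", "kwargs": {"targets": [[0,0,0,0,0,0],[0,0,0,0,0,0],[0,0,0,0,0,0],[0,0,0,0,0,0],[0,0,0,0,0,0],[0,0,0,0,0,0],[0,0,0,0,0,0]], "hand": 1}}

```text
time: 29.15
ee_pos: [490.9, -325.9, 35.4]
ee_rot: [0.001, 0.022, 1.0, -0.0]
ft_force: [-0.9, 0.8, 5.5]
grip_width: 0.205
grasp_force: 59.0
```

Emit:
{"fn": "move_arm", "kwargs": {"targets": [[0,0,-0.5,0,0,0],[0,0,-1.5,0,0,0],[0,0,-4,0,0,0],[0,0,-7,0,0,0],[0,0,-11,0,0,0],[0,0,-12,0,0,0],[0,0,-12,0,0,0],[0,0,-12,0,0,0],[0,0,-12,0,0,0]]}}

```text
time: 29.9
ee_pos: [489.4, -324.7, 153.2]
ee_rot: [-0.001, 0.022, 1.0, 0.001]
ft_force: [-0.2, -0.6, -0.2]
grip_width: 0.205
grasp_force: 58.5
```

Emit:
{"fn": "move_arm", "kwargs": {"targets": [[0,2,0,0,0,0],[0,5,0,0,0,0],[0,9,0,0,0,-0.01],[0,13,0,0,0,-0.01],[-0.1,17,0,0,0,-0.02],[-0.1,21,0,0,0,-0.02],[-0.1,25,0,0,0,-0.03],[-0.2,29,0,0,0,-0.03],[-0.2,33,0,0,0,-0.04],[-0.2,37,0,0,0,-0.04],[-0.2,41,0,0,0,-0.05],[-0.2,45,0,0,0,-0.05]]}}

```text
time: 30.9
ee_pos: [510.8, 125.5, 152.8]
ee_rot: [-0.002, -0.003, 1.0, -0.001]
ft_force: [0.7, -0.2, -0.6]
grip_width: 0.205
grasp_force: 58.6
```

Emit:
{"fn": "move_arm", "kwargs": {"targets": [[0,4,0,0,0,0],[0,8,0,0,0,0],[0,12,0,0,0,-0.01],[0,16,0,0,0,-0.02],[0,19,0,0,0,-0.03],[0,20.5,0,0,0,-0.03],[0,20.5,2,0,0,-0.03],[0,20.5,5,0,0,-0.03],[0,20.5,5,0,0,-0.03],[0,20.5,5,0,0,-0.03],[0,20.5,5,0,0,-0.03],[0,20.5,5,0,0,-0.03]]}}

```text
time: 31.9
ee_pos: [512.5, 328.6, 106.0]
ee_rot: [0.001, -0.017, 1.0, 0.001]
ft_force: [-0.3, -0.6, -0.8]
grip_width: 0.207
grasp_force: 58.6
```

```bash
python3 - <<'E'
from h import *
import pickle
im,o=snap('wrist'); im,o=snap('wrist','w15.png'); print(o['ee_pos'],o['ee_rot'],o['grip_width'],o['ft_force'])
hsv=cv2.cvtColor(im,cv2.COLOR_RGB2HSV)
for n,lo,hi,z in (('holder',(55,100,30),(72,255,140),54),('handle',(78,90,60),(95,255,255),107)):
  for s,c,l in blobs(cv2.inRange(hsv,np.array(lo),np.array(hi)),60):
    ys,xs=np.nonzero(l); P=onz('wrist',np.c_[xs,ys],z,o)
    if 280<P[:,1].mean()<390 and c[1]>100: print(n,s,'y at z',z,P[:,1].min().round(1),P[:,1].max().round(1),'x',P[:,0].min().round(1),P[:,0].max().round(1))
E
```

```text
[512.50620116 328.83129974 106.16743382] [ 1.10149207e-03 -1.71622065e-02  9.99851828e-01  7.53120398e-04] 0.20587147095385452 [ 0.07400303 -0.60851483  0.11603727]
holder [260 172  41  60 935] y at z 54 331.7 355.7 x 481.4 517.7
holder [229 179  19  19  76] y at z 54 314.2 324.3 x 486.3 497.3
handle [ 233  185   42  156 5677] y at z 107 319.6 338.5 x 475.2 551.4
```

Emit:
{"fn": "move_arm", "kwargs": {"targets": [[-1.1,0.58,0,0,0,0],[-1.1,0.58,0,0,0,0],[-1.1,0.58,2,0,0,0],[-1.1,0.58,3.5,0,0,0],[-1.1,0.58,4.5,0,0,0],[-1.1,0.58,5.1,0,0,0],[-1.1,0.58,5.4,0,0,0],[-1.1,0.58,5.4,0,0,0],[-1.1,0.58,5.4,0,0,0],[-1.1,0.58,5.4,0,0,0]]}}

```text
time: 32.83
ee_pos: [522.8, 335.4, 51.5]
ee_rot: [0.001, -0.018, 1.0, 0.001]
ft_force: [0.3, 0.1, -1.6]
grip_width: 0.213
grasp_force: 58.6
```

Emit:
{"fn": "move_arm", "kwargs": {"targets": [[0,0,0.15,0,0,0],[0,0,0.3,0,0,0],[0,0,0.35,0,0,0],[0,0,0.35,0,0,0],[0,0,0.35,0,0,0]]}}

```text
time: 33.25
ee_pos: [522.5, 335.3, 48.0]
ee_rot: [0.0, -0.018, 1.0, 0.0]
ft_force: [-1.2, -0.2, 5.0]
grip_width: 0.203
grasp_force: 59.5
```

Contact at the expected height. Release and rise, then view.

Emit:
{"fn": "move_arm", "kwargs": {"targets": [[0,0,0,0,0,0],[0,0,0,0,0,0],[0,0,0,0,0,0],[0,0,0,0,0,0],[0,0,0,0,0,0],[0,0,-2,0,0,0],[0,0,-5,0,0,0],[0,0,-9,0,0,0],[0,0,-13,0,0,0],[0,0,-17,0,0,0],[0,0,-21,0,0,0],[0,0,-25,0,0,0]], "hand": 0.1}}

```text
time: 34.25
ee_pos: [521.8, 334.6, 299.1]
ee_rot: [0.0, -0.018, 1.0, 0.0]
ft_force: [0.9, 0.3, 0.6]
grip_width: 0.447
grasp_force: 0.0
```

Emit:
{"fn": "move_arm", "kwargs": {"targets": [[0,-3,0,0,0,0],[0,-6,0,0,0,0],[0,-7,0,0,0,0],[0,-7,0,0,0,0],[0,-7,0,0,0,0],[0,-7,0,0,0,0],[0,-7,0,0,0,0]], "hand": 1}}

```text
time: 34.83
ee_pos: [524.0, 267.2, 296.5]
ee_rot: [-0.0, -0.019, 1.0, 0.0]
ft_force: [0.1, -0.2, 0.1]
grip_width: 0.003
grasp_force: 0.0
```

```bash
python3 - <<'E'
from h import *
import pickle
im,o=snap('wrist'); im,o=snap('wrist'); print(o['ee_pos'],o['ee_rot'],o['grip_width'],o['ft_force'])
s,_=snap('side'); np.save('w16.npy',im); np.save('s16.npy',s); pickle.dump(o,open('w16.pkl','wb'))
a=im[40:384,100:440,::-1]; b=s[150:350,130:330,::-1]
b=cv2.resize(b,(448,448)); a=cv2.resize(a,None,fx=1.03,fy=1.03); H=max(a.shape[0],b.shape[0])
pad=lambda x:cv2.copyMakeBorder(x,0,H-x.shape[0],0,0,cv2.BORDER_CONSTANT)
print(a.shape,b.shape); cv2.imwrite('pics/w16.png',np.hstack([pad(a),pad(b)]))
E
```

```text
[524.0733094  266.95818978 296.57061986] [-3.66259459e-04 -1.90117180e-02  9.99819186e-01  1.25664188e-04] 0.00044961792181977365 [ 0.39267822 -0.62687433  0.31393061]
(354, 350, 3) (448, 448, 3)
```

View pics/w16.png

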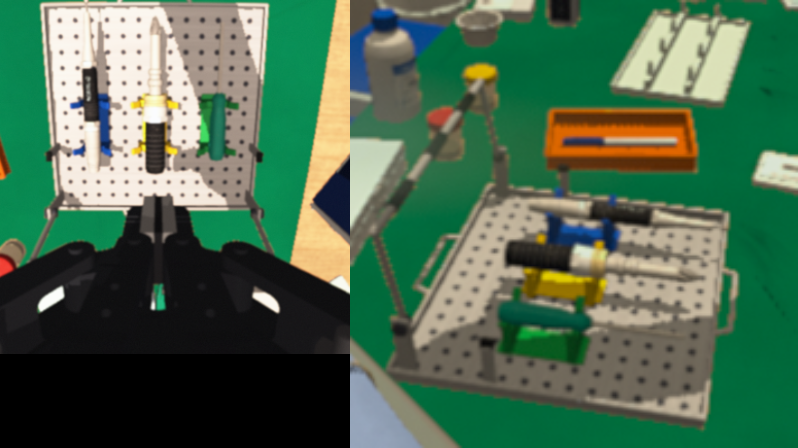

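Emit:
{"fn": "move_arm", "kwargs": {"targets": [[-3,0.5,0,0,0,0],[-7,1,0,0,0,0],[-11,1.8,0,0,0,0],[-15,2.5,0,0,0,0],[-16.2,2.7,0,0,0,0],[-16.2,2.7,0,0,0,0],[-16.2,2.7,0,0,0,0],[-16.2,2.7,0,0,0,0]]}}

```text
time: 35.65
ee_pos: [684.6, 298.1, 297.0]
ee_rot: [-0.001, -0.018, 1.0, 0.0]
ft_force: [-0.6, -0.8, 0.3]
grip_width: 0.002
grasp_force: 0.0
```

```bash
python3 - <<'E'
from h import *
import pickle
o=pickle.load(open('w16.pkl','rb')); im=np.load('w16.npy')
hsv=cv2.cvtColor(im,cv2.COLOR_RGB2HSV)
for s,c,l in blobs(cv2.inRange(hsv,np.array((76,90,30)),np.array((95,255,255))),150):
    ys,xs=np.nonzero(l)
    if 290<c[0]<340 and s[4]<3000:
        for v in (ys.min()+4,int(c[1]),ys.max()-4):
            q=xs[ys==v]; print('hex',onz('wrist',[((q.min()+q.max())/2,v)],46,o)[0].round(1))
print(readout.get_obs()['ee_pos'])
s=np.load('s16.npy'); P=lambda th:np.array([623,266,66.5])+85*np.array([-np.cos(th)*.999,-np.cos(th)*.036,np.sin(th)])
for th in(1.85,1.7):
  e=[P(th)+k*np.array([-.036,.999,0]) for k in(-117,0,117)]
  print(th,np.array(e).round().tolist(),proj('side',e).round().tolist(),proj('top',e).round().tolist())
E
```

```text
hex [491.9 334.7  46. ]
hex [526.2 335.8  46. ]
hex [559.7 337.5  46. ]
hex [637.3 349.6  46. ]
hex [653.  355.7  46. ]
hex [679.4 369.8  46. ]
[684.64774739 298.09978811 297.02111479]
1.85 [[651.0, 150.0, 148.0], [646.0, 267.0, 148.0], [642.0, 384.0, 148.0]] [[185.0, 188.0], [165.0, 216.0], [138.0, 255.0]] [[194.0, 146.0], [154.0, 148.0], [114.0, 151.0]]
1.7 [[638.0, 150.0, 151.0], [634.0, 266.0, 151.0], [630.0, 383.0, 151.0]] [[191.0, 187.0], [171.0, 216.0], [145.0, 254.0]] [[194.0, 150.0], [153.0, 152.0], [113.0, 154.0]]
```

Emit:
{"fn": "move_arm", "kwargs": {"targets": [[0,0,4,0,0,0],[0,0,8,0,0,0],[0,0,12,0,0,0],[0,0,15,0,0,0],[0,0,15.1,0,0,0],[0,0,15.1,0,0,0],[0,0,15.1,0,0,0],[0,0,15.1,0,0,0]]}}

```text
time: 36.32
ee_pos: [687.4, 298.6, 150.3]
ee_rot: [0.003, -0.018, 1.0, 0.001]
ft_force: [-0.0, 0.9, 0.3]
grip_width: -0.001
grasp_force: 0.0
```

Emit:
{"fn": "move_arm", "kwargs": {"targets": [[1.2,0,0,0,0,0],[2.4,0,0,0,0,0],[3.6,0,0,0,0,0],[4.8,0,0,0,0,0],[6,0,0,0,0,0],[7,0,0,0,0,0],[8,0,0.2,0,0,0],[9,0,0.5,0,0,0],[9.6,0,0.9,0,0,0],[10.2,0,1.5,0,0,0],[10.8,0,2.2,0,0,0],[10.8,0,2.2,0,0,0]]}}

```text
time: 37.32
ee_pos: [576.0, 294.1, 123.0]
ee_rot: [-0.001, -0.018, 1.0, -0.0]
ft_force: [-0.5, -0.1, -0.6]
grip_width: 0.0
grasp_force: 0.0
```

```bash
python3 - <<'E'
from h import *
s,o=snap('side','s17.png'); print(o['ee_pos'],o['ft_force'])
P=lambda th:np.array([623,266,66.5])+85*np.array([-np.cos(th)*.999,-np.cos(th)*.036,np.sin(th)])
old=np.load('s16.npy')
d=np.abs(s.astype(int)-old).sum(2)
def score(th):
    out=[]
    for k in (-112,-60,60,90,105):
        u=proj('side',[P(th)+k*np.array([-.036,.999,0])])[0].round().astype(int); out.append((u.tolist(),int(d[u[1],u[0]]),s[u[1],u[0]].tolist()))
    return out
for th in np.arange(.3,1.2,.1): print(th.round(2),score(th))
E
```

```text
[576.04594367 294.0747629  122.99448234] [-0.51838589 -0.07807252 -0.64945727]
0.3 [([232, 216], 9, [223, 102, 0]), ([227, 229], 6, [69, 88, 63]), ([211, 267], 3, [18, 18, 19]), ([206, 278], 46, [103, 132, 59]), ([204, 284], 13, [15, 93, 56])]
0.4 [([231, 213], 5, [34, 42, 71]), ([225, 226], 6, [52, 46, 37]), ([209, 263], 0, [37, 33, 30]), ([204, 274], 59, [104, 97, 86]), ([202, 280], 28, [78, 111, 69])]
0.5 [([229, 209], 7, [228, 105, 0]), ([223, 222], 5, [91, 51, 22]), ([207, 259], 16, [41, 38, 33]), ([202, 271], 126, [148, 137, 119]), ([200, 277], 11, [113, 105, 92])]
0.6 [([227, 206], 8, [179, 83, 0]), ([221, 219], 8, [179, 84, 0]), ([204, 256], 20, [185, 172, 150]), ([199, 267], 11, [98, 91, 80]), ([197, 273], 18, [154, 144, 127])]
0.7 [([225, 203], 58, [96, 68, 49]), ([219, 216], 78, [142, 67, 10]), ([201, 253], 333, [75, 69, 59]), ([196, 264], 195, [132, 123, 106]), ([194, 269], 14, [195, 180, 156])]
0.8 [([222, 201], 259, [148, 135, 118]), ([216, 213], 86, [49, 54, 37]), ([198, 249], 454, [26, 26, 20]), ([193, 260], 416, [40, 37, 32]), ([190, 266], 99, [138, 128, 112])]
0.9 [([219, 198], 3, [84, 109, 60]), ([213, 211], 22, [51, 108, 62]), ([194, 246], 276, [31, 32, 28]), ([189, 257], 18, [194, 181, 157]), ([186, 263], 20, [205, 191, 166])]
1.0 [([216, 196], 9, [4, 109, 62]), ([209, 208], 52, [63, 115, 69]), ([190, 244], 295, [85, 81, 69]), ([185, 254], 17, [203, 188, 164]), ([182, 260], 20, [204, 189, 165])]
1.1 [([212, 194], 9, [0, 109, 62]), ([206, 206], 118, [46, 42, 33]), ([186, 241], 10, [139, 141, 106]), ([180, 252], 15, [151, 154, 123]), ([177, 257], 11, [129, 134, 102])]
```

Emit:
{"fn": "move_arm", "kwargs": {"targets": [[-0.7,0.2,0,0,0,0],[-1.5,0.3,0,0,0,0],[-1.5,0.3,-2,0,0,0],[-1.5,0.3,-5,0,0,0],[-1.5,0.3,-5.5,0,0,0],[-1.5,0.3,-5.5,0,0,0],[-0.5,0.3,-5.5,0,0,0],[0.8,0.3,-5.5,0,0,0],[1.8,0.3,-5.5,0,0,0],[1.8,0.3,-5.5,0,0,0],[1.8,0.3,-4,0,0,0],[1.8,0.3,-4,0,0,0]]}}

```text
time: 38.37
ee_pos: [557.8, 295.7, 161.5]
ee_rot: [-0.002, -0.018, 1.0, -0.001]
ft_force: [-0.3, 0.1, -1.4]
grip_width: 0.0
grasp_force: 0.0
```

Emit:
{"fn": "move_arm", "kwargs": {"targets": [[0,0,1,0,0,0],[0.3,0,2,0,0,0],[0.7,0,3,0,0,0],[1.1,0,4,0,0,0],[1.4,0,5,0,0,0],[1.7,0,5.8,0,0,0],[1.9,0,6.4,0,0,0],[1.9,0,6.8,0,0,0],[1.9,0,7.0,0,0,0],[1.9,0,7.0,0,0,0]]}}

```text
time: 39.2
ee_pos: [540.6, 295.6, 93.7]
ee_rot: [-0.0, -0.018, 1.0, -0.0]
ft_force: [0.1, 0.8, -0.1]
grip_width: 0.001
grasp_force: 0.0
```

Emit:
{"fn": "move_arm", "kwargs": {"targets": [[0.1,0,0.1,0,0,0],[0.1,0,0.2,0,0,0],[0.1,0,0.3,0,0,0],[0.1,0,0.4,0,0,0],[0.1,0,0.4,0,0,0],[0.1,0,0.4,0,0,0]]}}

```text
time: 39.7
ee_pos: [539.6, 295.6, 90.2]
ee_rot: [0.0, -0.018, 1.0, 0.0]
ft_force: [0.3, -0.5, -0.4]
grip_width: -0.0
grasp_force: 0.0
```

Emit:
{"fn": "move_arm", "kwargs": {"targets": [[0,0,0.1,0,0,0],[0,0,0.2,0,0,0],[0,0,0.2,0,0,0],[0,0,0.2,0,0,0]]}}

```text
time: 40.03
ee_pos: [539.8, 295.7, 89.3]
ee_rot: [0.0, -0.018, 1.0, 0.0]
ft_force: [-2.5, -1.6, 7.3]
grip_width: -0.001
grasp_force: 3.6
```

```bash
python3 - <<'E'
from h import *
s,o=snap('side','s18.png'); print(o['ee_pos'],o['ft_force'])
P=lambda th:np.array([623,266,66.5])+85*np.array([-np.cos(th)*.999,-np.cos(th)*.036,np.sin(th)])
d=np.abs(s.astype(int)-np.load('s16.npy')).sum(2)
for th in np.arange(-.1,.9,.1): print(th.round(2),[(int(d[u[1],u[0]])) for u in proj('side',[P(th)+k*np.array([-.036,.999,0]) for k in (-112,-90,-36,-20,20,60,85,100,110)]).round().astype(int)])
E
```

```text
[539.76185898 295.71132145  89.32590837] [-2.52635119 -1.5752583   7.2873274 ]
-0.1 [17, 14, 170, 5, 131, 18, 7, 94, 29]
0.0 [30, 11, 33, 71, 102, 8, 28, 10, 68]
0.1 [47, 273, 48, 186, 33, 102, 259, 88, 152]
0.2 [9, 318, 88, 92, 47, 104, 160, 92, 167]
0.3 [10, 64, 110, 393, 233, 94, 46, 45, 28]
0.4 [23, 6, 118, 160, 461, 36, 23, 10, 66]
0.5 [279, 109, 117, 230, 442, 39, 21, 13, 12]
0.6 [209, 166, 101, 115, 125, 16, 4, 22, 20]
0.7 [80, 275, 108, 111, 340, 137, 22, 23, 21]
0.8 [67, 235, 108, 108, 19, 222, 24, 23, 23]
```

Emit:
{"fn": "move_arm", "kwargs": {"targets": [[0,0,0.1,0,0,0],[0,0,0.2,0,0,0],[0,0,0.2,0,0,0],[0,0,0.2,0,0,0],[0,0,0.2,0,0,0]]}}

```text
time: 40.5
ee_pos: [539.9, 295.8, 89.0]
ee_rot: [-0.0, -0.017, 1.0, 0.001]
ft_force: [-5.6, -1.5, 17.1]
grip_width: 0.002
grasp_force: 8.4
```

Firm stop reached. Rise clear and check with the side and wrist cameras.

Emit:
{"fn": "move_arm", "kwargs": {"targets": [[0,0,-1,0,0,0],[0,0,-3,0,0,0],[0,0,-7,0,0,0],[0,0,-11,0,0,0],[0,0,-15,0,0,0],[0,0,-19,0,0,0],[0,0,-21,0,0,0],[0,0,-21,0,0,0],[0,0,-21,0,0,0],[0,0,-21,0,0,0],[0,0,-21,0,0,0]]}}

```text
time: 41.42
ee_pos: [538.6, 295.2, 294.0]
ee_rot: [-0.002, -0.018, 1.0, -0.001]
ft_force: [-0.1, 0.1, -0.8]
grip_width: 0.004
grasp_force: 0.0
```

```bash
python3 - <<'E'
from h import *
w,o=snap('wrist'); w,o=snap('wrist','w19.png'); s,_=snap('side','s19.png'); print(o['ee_pos'],o['time'])
uy=np.array([-.036,.999,0]); ux=np.array([.999,.036,0])
# bar dark/white sleeves: look along x in wrist at several y between instruments, at plane z=66.5
for k in (-100,-55,-36,36,50,60,100):
    pts=[np.array([526,262.4,66.5])+k*uy+t*ux for t in range(-20,50,3)]
    u=proj('wrist',pts,o).round().astype(int); print(k,[int(w[b,a].astype(int).sum()//3) for a,b in u])
# instruments unchanged: pen + hex/perf check
hsv=cv2.cvtColor(w,cv2.COLOR_RGB2HSV)
for f in ('s16',):
    d=np.abs(s.astype(int)-np.load('s16.npy')).sum(2)
    P=lambda th:np.array([623,266,66.5])+85*np.array([-np.cos(th)*.999,-np.cos(th)*.036,np.sin(th)])
    for th in np.arange(-.1,.35,.05): print(th.round(2),[(int(d[u[1],u[0]])) for u in proj('side',[P(th)+k*uy for k in range(-110,111,20)]).round().astype(int)])
E
```

```text
[538.60642705 295.2380417  294.02526783] 41.4667
-100 [243, 243, 243, 243, 241, 241, 243, 242, 240, 240, 238, 199, 237, 196, 122, 127, 191, 233, 238, 236, 235, 237, 237, 238]
-55 [72, 72, 71, 72, 72, 71, 70, 72, 72, 71, 67, 187, 241, 171, 71, 91, 111, 141, 150, 150, 151, 145, 227, 239]
-36 [172, 240, 240, 240, 240, 239, 239, 237, 238, 237, 165, 199, 242, 213, 153, 146, 224, 236, 238, 237, 237, 236, 237, 238]
36 [239, 121, 126, 241, 241, 242, 202, 109, 236, 240, 231, 200, 242, 215, 234, 238, 227, 123, 178, 238, 236, 234, 147, 151]
50 [234, 206, 200, 242, 241, 242, 228, 188, 238, 240, 194, 200, 241, 215, 235, 159, 137, 170, 228, 237, 228, 176, 156, 159]
60 [105, 135, 135, 132, 131, 130, 130, 129, 129, 129, 100, 30, 33, 31, 91, 116, 188, 235, 237, 237, 153, 145, 145, 148]
100 [154, 70, 112, 154, 155, 155, 119, 57, 145, 152, 153, 116, 147, 125, 144, 149, 137, 77, 101, 145, 145, 147, 84, 56]
-0.1 [8, 5, 142, 8, 112, 6, 9, 81, 0, 78, 1, 34]
-0.05 [10, 12, 3, 54, 98, 4, 38, 9, 1, 83, 11, 92]
0.0 [6, 11, 8, 188, 75, 7, 75, 3, 84, 62, 42, 75]
0.05 [69, 112, 54, 277, 41, 60, 46, 69, 116, 65, 79, 58]
0.1 [255, 256, 127, 233, 91, 106, 58, 341, 235, 115, 108, 140]
0.15 [31, 290, 123, 154, 47, 306, 56, 370, 434, 145, 236, 151]
0.2 [5, 301, 116, 139, 28, 363, 56, 153, 481, 152, 217, 157]
0.25 [0, 264, 120, 85, 133, 126, 43, 146, 263, 137, 122, 105]
0.3 [0, 63, 29, 9, 68, 6, 10, 27, 85, 30, 48, 84]
```

```bash
python3 - <<'E'
from h import *
s=cv2.imread('pics/s19.png')[:,:,::-1].copy(); w=cv2.imread('pics/w19.png')[:,:,::-1].copy(); hsv=cv2.cvtColor(s,cv2.COLOR_RGB2HSV)
# hex handle in side: mask vs projected handle axis
ax=proj('side',[[487,334.6,46],[525,336,46],[563,337.4,46]]); print('hex pred',ax.round(1).tolist())
m=cv2.inRange(hsv,np.array((76,90,20)),np.array((98,255,255))); roi=np.zeros_like(m); roi[260:330,180:290]=m[260:330,180:290]
for b,c,l in blobs(roi,40): print('hex seen',b,c)
# bar: difference profile down each column in side near predicted bar
d=np.abs(s.astype(int)-np.load('s16.npy')).sum(2)
P=np.array([538,262.8,66.5]); uy=np.array([-.036,.999,0])
for k in (-105,-85,-55,-20,20,55,85,100):
    u=proj('side',[P+k*uy])[0]; c=int(round(u[0])); r=int(round(u[1])); print(k,(c,r),[int(x) for x in d[r-16:r+8,c]])
E
```

```text
hex pred [[238.1, 294.8], [217.6, 292.0], [197.4, 289.2]]
hex seen [197 284   8  10  53] [199.98113208 288.09433962]
hex seen [207 285  30  13 230] [220.83478261 291.5826087 ]
hex seen [180 325  27   5  72] [189.45833333 327.875     ]
-105 (233, 227) [3, 3, 1, 2, 2, 1, 0, 1, 2, 5, 31, 139, 255, 224, 129, 68, 56, 42, 32, 9, 8, 6, 1, 4]
-85 (231, 232) [0, 0, 1, 3, 6, 54, 190, 307, 329, 301, 290, 289, 256, 175, 75, 71, 70, 63, 27, 7, 3, 5, 8, 5]
-55 (228, 240) [84, 11, 29, 95, 120, 76, 98, 100, 99, 102, 97, 162, 251, 186, 181, 281, 311, 258, 126, 59, 32, 1, 20, 80]
-20 (224, 251) [16, 21, 51, 118, 133, 71, 28, 41, 125, 199, 227, 199, 165, 130, 70, 59, 75, 81, 51, 9, 4, 5, 2, 1]
20 (219, 263) [24, 41, 26, 31, 43, 49, 56, 60, 60, 61, 63, 48, 95, 66, 30, 37, 24, 5, 19, 17, 3, 5, 5, 72]
55 (214, 276) [13, 106, 216, 269, 336, 407, 452, 481, 477, 434, 349, 267, 208, 138, 59, 21, 25, 16, 2, 2, 1, 6, 12, 59]
85 (210, 287) [78, 137, 64, 126, 143, 139, 138, 138, 140, 140, 144, 134, 219, 288, 182, 58, 5, 30, 29, 28, 23, 12, 2, 8]
100 (208, 293) [141, 150, 172, 158, 171, 217, 241, 236, 178, 117, 105, 96, 89, 51, 23, 12, 4, 27, 76, 114, 108, 81, 66, 69]
```

```bash
python3 - <<'E'
from h import *
print(bot.job_done())
E
```

```text
the job is handed in; nothing more can be done
None
```

I handed the job in at about 41 s of the 128 s limit, and the hand-in gave no verdict: the marker lies flat in the discard tray, the three instruments sit in their own holders tips forward, and the bar is pressed down to its firm stop, though the handpiece and hex driver may sit about 5 mm off along their holders (12 mm allowed).

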